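# Transfer a hanging pipette over the rail stops and slide it onto its charging contact

### The job

Take the tall pipette hanging nearest the stop on the storage rail, slide it along to that end stop, lift it over the stops and hang it in the open loading bay of the next rail. Then slide it, hanging, along that rail under the keeper lips until its collar has pushed the stiff charging contact all the way home, keep it pressed home with 15 to 20 N for half a second, and let go of it there. Work by feel: along the covered part of the next rail the pipette must never press on rail or contact with more than 25 N, and it is set down gently, nowhere bearing on a rail with more than 40 N; push the contact only with the pipette, and leave the short pipette and everything else on the bench where it is.

Things in the scene. Friction and masses are not known exactly. Their poses are not given: they have to be found in the camera images.
- pip_grip (a point): Tall pipette, to be moved: centre of its square handle, 26 x 26 mm, flats facing its own x and y. The handle runs 40 mm up and 40 mm down from this point; an 18 mm knob on top reaches 56 mm up. Grasp here or up to 10 mm higher: the rails' keeper lips end 31 mm below. White, 120 to 220 g, z up. Pinched on its x flats it pivots easily in the fingers when its collar is pushed; on its y flats it stays firm.
- pip_collar (a point): Centre of the underside of the tall pipette's grey octagonal collar, by which it hangs, 50 mm below pip_grip. The collar is 10 mm thick and 40 mm across the flats (flats face its x and y). Below it: a round neck 14 mm across and 45 mm long, then a 10 mm and a 6 mm shaft down to 115 mm below this point.
- other_mid (a point): Handle centre of the short pipette, 35 mm above its collar's underside. It hangs further back on the storage rail, away from the end stop; its handle is 20 mm shorter, its knob larger (22 mm). Leave it alone.
- railA: Storage rail, aluminium on a 110 mm wide white foot; origin: foot centre, on the bench. It runs along its own y, -140 to +140 mm; the transfer goes to -y. Two 13 mm bars, tops 150 mm above the bench, leave a 20 mm slot, open at the -y end, for the pipette's neck; collars hang on the bars.
- keeper_A (a point): Mid-slot, bar-top height, where rail A's covered part ends (its y = -70 mm). From here to y = +140 mm the bars have side walls (46 mm apart inside) and inward keeper lips (32 mm apart, undersides 15 mm, tops 19 mm above the bars): collars slide but cannot be lifted out. From here to the stop (y = -134 mm) all is open above.
- stop_A (a point): Inner face of the storage rail's end stop, at bar-top height, mid-slot: rail A's y = -134 mm. The stop is a lip on each bar, 10 mm proud of the bar tops, 6 mm thick. A collar touching it has its centre 20 mm before it.
- railB: Next rail, with the charging contact; same section and height as rail A. Origin: foot centre. It runs along its own y, +110 to -110 mm, roughly in line beyond rail A's -y end (8 to 40 mm between the rail ends, up to 8 mm off line, slightly turned). A grey housing closes its -y end (y = -111 to -151 mm, top 166 mm above the bench).
- bay_B (a point): Middle of rail B's loading bay, bar-top height, mid-slot: rail B's y = +72 mm. The bay is open above from the stop lips (y = +104 to +110 mm, 10 mm proud) to y = +40 mm; from there to y = -110 mm run side walls and keeper lips as on rail A. A pipette hanging here has its handle centre 50 mm above this point.
- contact (a joint): Travel of the charging contact, a 26 mm wide brass block in rail B's covered part at collar height, facing +y: 0 = fully out, 0.008 m = home, pushed to -y. It moves under about 5 N and stays where left; at the end a cushion of 7 N per mm takes the push (15 N: surely home). Its fully-out face is at rail B's y = -85 to -40 mm, by a set screw, not measured: feel for it.
- screw_cap_center (a point): A bystander: white screw cap, 38 mm across and 12 mm high, on the bench. Leave alone.
- reagent: A bystander: small amber jar, 44 mm across and 75 mm high, origin under its centre. Leave alone.
- tip_box: A bystander: pipette tip box 85 x 120 x 57 mm, origin under its centre. Leave alone.
- tube_rack: A bystander: white rack of capped tubes 80 x 110 x 46 mm, origin under its centre. Leave alone.
- beaker: A bystander: glass beaker, 60 mm across and 70 mm high, origin under its centre. Leave alone.
Things that resemble listed ones, but are neither listed nor needed, are in the scene too. What is shaped like the part that bears pip_grip but blue is not meant.

How it is judged:
On the way, in this order (a step that is already met when the one before it is completed fails the run):
1. the pipette has been slid along the storage rail to its end stop (collar within 6 mm of its inner face), still hanging (y of pip_grip in the frame of railA between -0.122 and -0.108 m and z of pip_grip in the frame of railA below 0.204 m), for 0.05 s.
2. the pipette has been lifted over the end stop (y of pip_grip in the frame of railA below -0.125 m and z of pip_grip in the frame of railA above 0.209 m), for 0.05 s.
3. it hangs in the next rail, collar down on both bars, behind the stop lip (z of pip_grip in the frame of railB between 0.195 and 0.203 m and x of pip_grip in the frame of railB between -0.006 and 0.006 m and angle between pip_grip's own z axis and vertical below 0.1 rad and y of pip_grip in the frame of railB between 0 and 0.088 m), for 0.1 s.
4. its collar has pushed the charging contact home and keeps it pressed firmly (z of pip_grip in the frame of railB between 0.195 and 0.203 m and x of pip_grip in the frame of railB between -0.006 and 0.006 m and angle between pip_grip's own z axis and vertical below 0.1 rad and y of pip_grip in the frame of railB below -0.015 m and value of joint contact above 0.0065 m and contact force between pip and railB above 12 N), for 0.3 s.
At the end, for the whole second after the job is handed in: The pipette hangs released and at rest on the next rail: collar on the bars (handle centre within 5 mm below and 3 mm above 200 mm), within 6 mm of mid-slot, upright to 0.10 rad, beyond rail B's y = -15 mm, and the charging contact is at least 6.5 mm in of its 8 mm (z of pip_grip in the frame of railB between 0.195 and 0.203 m and x of pip_grip in the frame of railB between -0.006 and 0.006 m and angle between pip_grip's own z axis and vertical below 0.1 rad and y of pip_grip in the frame of railB below -0.015 m and value of joint contact above 0.0065 m and linear speed of pip below 0.02 m/s); the robot touches nothing.
It fails at once if the pipette presses on a rail with more than 40 N (contact force between pip and railA above 40 N or contact force between pip and railB above 40 N).
It fails at once if in the covered part of the next rail, the pipette presses on rail or contact with more than 25 N (y of pip_grip in the frame of railB below 0.03 m and contact force between pip and railB above 25 N).
It fails at once if the fingers push the charging rail or its contact with more than 5 N (contact force between the fingers and railB above 5 N).
It fails at once if the short pipette is shifted by more than 15 mm (distance of other_mid from where it was at the start of the episode above 0.015 m).
It fails at once if a bystander on the bench is shifted by more than 15 mm (distance of any of screw_cap_center, reagent, tip_box, tube_rack, beaker from where it was at the start of the episode above 0.015 m).
It also fails if it takes over 61 s, if anything falls off the work surface, if the arm or the gripper's body presses on something with over 40 N, if the wrist force passes 120 N, or if a joint passes its speed limit or range.

### The arm

A 6-joint arm with a two-finger parallel gripper is mounted at the origin on the work surface. World frame = base frame: x ahead of the robot, y to its left, z up, the work surface at z = 0. Lengths are in m, angles in rad, forces in N, time in s.
With the tool pointing down it reaches from about 0.35 to 0.85 m from the base axis. Payload 8.1 kg.
Tool frame: the origin (TCP) lies midway between the tips of the shut fingers; the grasp point (between the pads) lies 19 mm behind it (robot.tcp_to_grasp is the distance from the TCP to the grasp point, in m); z points along the fingers, y is the direction in which the jaws open and shut (so a half turn about z gives the same grasp; the last joint's range is limited). The gripper opens to 93 mm and grips with 3 to 60 N. Pads are 15 mm wide; open, the fingers measure 128 mm over their backs; the gripper's body (75 mm by 188 mm) begins 65 mm behind the grasp point.
Start: joints at [-1.287, 0.13, 1.488, -0, 1.523, -0.085], TCP at [0.216, -0.56, 0.219] pointing down, gripper open.
Joint ranges: [-2.96, 2.96], [-0.89, 2.26], [0.02, 2.5], [-1.34, 4.48], [0, 2.73], [-2.66, 2.66]. Speed limits (rad/s): [2.39, 2.39, 2.79, 3.14, 3.14, 3.14].

### API

Orientations are given as a rotation vector (axis times angle).
In Python, from plant import robot gives the robot as it stands.
- The arm moves only by the tool send_rows, never from a script. Its argument "series" is a list of rows, each an object of numbers: "wx", "wy", "wz": the turn, a rotation vector about the world's x, y, z in rad; "dx", "dy", "dz": the shift along the world's x, y, z in cm; "fingers": the closure in counts, from 0 (fully open) to 255 (shut). In form: [{"wx": .., "wy": .., "wz": .., "dx": .., "dy": .., "dz": .., "fingers": ..}, ...]. A call has 1 to 20 rows; each row shifts and turns the pose as measured when the row begins; what a row does not reach is not made up. A row lasts 1/12 s, in which the tool goes at most 41.7 mm and 7.16 degrees, less where a joint would pass 70% of its speed; a pose out of reach is approached as far as the arm can. A call is refused whole if a number of a shift passes 4.17 or a number of a turn 0.125, either way. A call with a gripper value outside its range is refused whole. The fingers move at their own pace and stop on an object; "newtons" is the grip in N (left out, the last holds). Time passes only in rows, so rows that do not move let the fingers close. It gives the time, the measured TCP pose, the force and the opening at its end, in the units of the state.
- robot.read_state(): the state, without advancing time (a new reading comes with each control period).
- robot.read_camera(name): name is "side" or "top" or "wrist"; returns the picture (400x640x3 uint8, red, green, blue); there is no depth.
- robot.camera_info(name): a dict with "intrinsics" (3x3 intrinsics, pixels), "extrinsics" (4x4, takes a point from world to camera coordinates); the wrist camera has in their place "tool_from_camera" (4x4, takes a point from camera to tool coordinates, whose origin is the TCP and whose axes are the flange's). Camera axes: x right, y up, looking along -z (the intrinsics and any distortion apply to the point x, -y, -z); pixel columns grow to the right and rows downward; lengths in m; the calibration is good to about 2 mm. A picture is of the moment at which its call begins: read the wrist's pose just before it. camera_info takes no time and is no camera call.
- robot.close_job(): hands the job in, once; it reports no verdict.
The state is a dict: "t": time; "q": joint angles; "dq": joint speeds; "joint_torque": joint torques, N m; "tool_pos": TCP position; "orientation": TCP orientation; "force": force on the tool from outside, world axes, zero at the start; "wrist_torque": the same for the moment, N m; "opening": finger opening in m.
Only numpy, scipy, OpenCV 4.12 (cv2) and the standard library are available. Lean on these libraries where they do the work, as an engineer would, in place of code of your own. Each camera call takes 0.05 s, during which the arm holds its last target.

## Working session

There is one attempt and no reset: what is moved stays moved. The work goes in short steps, Python scripts to look and compute and a tool call to move; the robot and the scene stay as the last step left them, time stands still between calls to the robot, and variables do not carry over. Pictures are saved under pics/ and viewed, and the job is handed in when it is done.

Besides the shell and the picture viewer there is one more tool, called after "Emit:" by a JSON object that holds its "op" and its "data", one argument or row to a line. send_rows: Moves the arm, as the interface text tells. Its arguments: {"type":"object","properties":{"series":{"type":"array","items":{"type":"object","properties":{"wx":{"type":"number"},"wy":{"type":"number"},"wz":{"type":"number"},"dx":{"type":"number"},"dy":{"type":"number"},"dz":{"type":"number"},"fingers":{"type":"number"}}}},"newtons":{"type":"number"}},"required":["series"]}

```bash
mkdir -p pics; ls
python3 - <<'E'
from plant import robot
import cv2
s=robot.read_state();print(s)
for n in ("side","top","wrist"):
    im=robot.read_camera(n);cv2.imwrite(f"pics/{n}0.png",im[:,:,::-1]);print(n,robot.camera_info(n))
E
```

```text
pics
{'t': 0.0, 'q': array([-1.28736983e+00,  1.31122441e-01,  1.48925672e+00, -4.24478643e-06,
        1.52299316e+00, -8.54002055e-02]), 'dq': array([ 0.00020731,  0.0010601 , -0.00149385,  0.00157159,  0.00017617,
       -0.00232027]), 'joint_torque': array([-3.27478392e-04, -5.59833348e+01, -4.91770720e+01,  7.66608864e-02,
        3.54660605e-02, -1.39716312e-04]), 'tool_pos': array([ 0.21617601, -0.55910761,  0.21762296]), 'orientation': array([-3.08658320e+00, -5.75749069e-01,  2.82807309e-04]), 'force': array([-1.01674253, -0.29938147, -0.41662716]), 'wrist_torque': array([ 0.0360404 , -0.05010488,  0.00660118]), 'opening': 0.09295729406071777}
side {'intrinsics': array([[485.38233184,   0.        , 313.21382213],
       [  0.        , 485.38233184, 201.71013169],
       [  0.        ,   0.        ,   1.        ]]), 'extrinsics': array([[-0.73307639, -0.67983047,  0.02072537,  0.38503029],
       [ 0.41900452, -0.42739946,  0.80110231, -0.33131783],
       [-0.53575575,  0.59595321,  0.59816849, -1.05089676],
       [ 0.        ,  0.        ,  0.        ,  1.        ]])}
top 
[... 267 characters left out ...]
0.02272957,  0.03582107, -0.52406908],
       [-0.03558625,  0.01065259,  0.99930983, -1.01540353],
       [ 0.        ,  0.        ,  0.        ,  1.        ]])}
wrist {'intrinsics': array([[342.31826539,   0.        , 322.34377481],
       [  0.        , 342.31826539, 203.51480871],
       [  0.        ,   0.        ,   1.        ]]), 'tool_from_camera': array([[ 1.55693172e-03,  9.62519395e-01,  2.71208388e-01,
         7.59578595e-02],
       [ 9.99998424e-01, -1.72984800e-03,  3.98523779e-04,
         2.76003157e-06],
       [ 8.52736156e-04,  2.71207340e-01, -9.62520572e-01,
        -1.64822583e-01],
       [ 0.00000000e+00,  0.00000000e+00,  0.00000000e+00,
         1.00000000e+00]])}
```

View pics/side0.png

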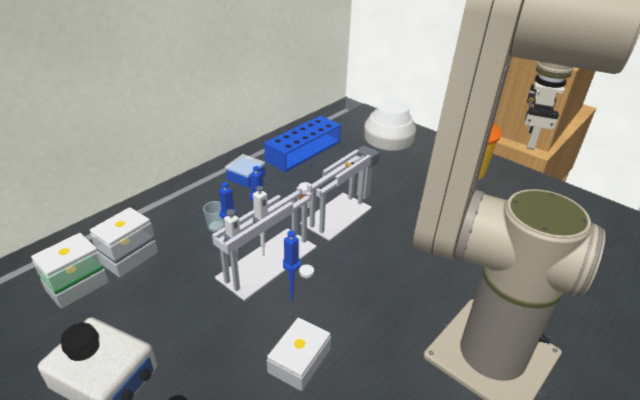

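View pics/top0.png

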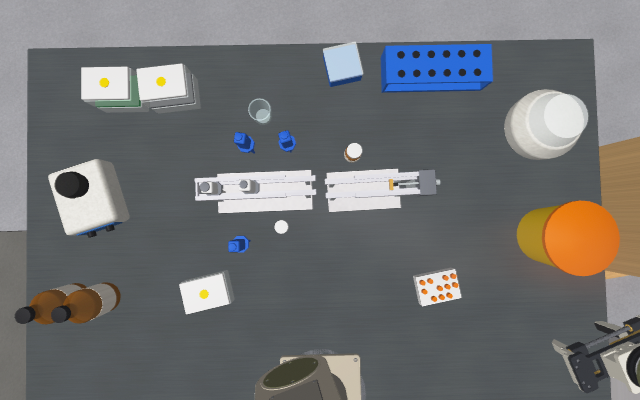

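View pics/wrist0.png

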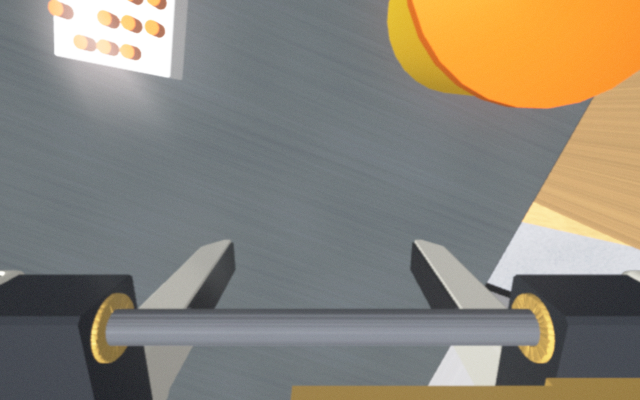

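The top view shows rail A (cols 195-312) and rail B (328-440). The tall pipette is near (245,184) and the short one near (207,187). I'll zoom in.

```bash
cat > h.py <<'E'
import numpy as np, cv2
from scipy.spatial.transform import Rotation as R
from plant import robot
def cam(name,s=None):
    i=robot.camera_info(name);K=np.array(i["intrinsics"])
    if "extrinsics" in i:
        E=np.array(i["extrinsics"]);Rc=E[:3,:3].T;c=-Rc@E[:3,3]
    else:
        T=np.array(i["tool_from_camera"]);Rt=R.from_rotvec(s["orientation"]).as_matrix()
        Rc=Rt@T[:3,:3];c=Rt@T[:3,3]+s["tool_pos"]
    return K,Rc,c
def ray(C,u,v):
    K,Rc,c=C;d=np.array([(u-K[0,2])/K[0,0],-(v-K[1,2])/K[1,1],-1.]);return c,Rc@d
def onz(C,u,v,z):
    c,d=ray(C,u,v);return c+d*(z-c[2])/d[2]
def proj(C,p):
    K,Rc,c=C;q=Rc.T@(np.array(p)-c);return np.array([K[0,2]+K[0,0]*q[0]/-q[2],K[1,2]+K[1,1]*q[1]/q[2]])
def snap(name,fn):
    s=robot.read_state();im=robot.read_camera(name);cv2.imwrite("pics/"+fn,im[:,:,::-1]);return s,im
E
python3 - <<'E'
from h import *
im=cv2.imread("pics/top0.png")
cv2.imwrite("pics/z1.png",cv2.resize(im[160:225,185:325],None,fx=5.6,fy=5.6,interpolation=cv2.INTER_CUBIC))
cv2.imwrite("pics/z2.png",cv2.resize(im[160:225,310:450],None,fx=5.6,fy=5.6,interpolation=cv2.INTER_CUBIC))
C=cam("top")
for u,v,z in [(245,184,.25),(207,187,.25),(312,185,.15),(328,185,.15),(420,182,.15)]: print(u,v,onz(C,u,v,z).round(3))
E
```

```text
245 184 [0.558 0.151 0.25 ]
207 187 [0.553 0.231 0.25 ]
312 185 [0.561 0.011 0.15 ]
328 185 [ 0.56  -0.027  0.15 ]
420 182 [ 0.562 -0.246  0.15 ]
```

View pics/z1.png

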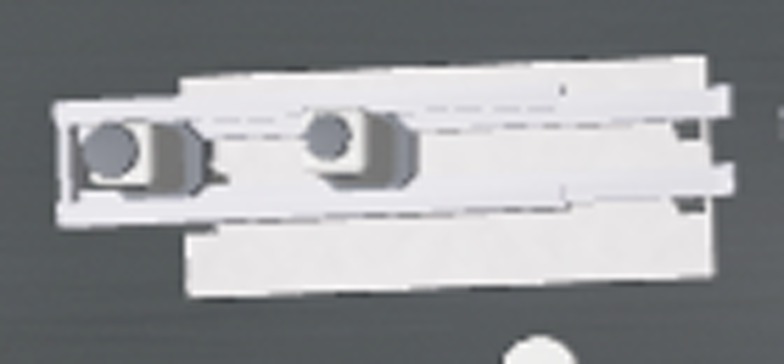

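View pics/z2.png

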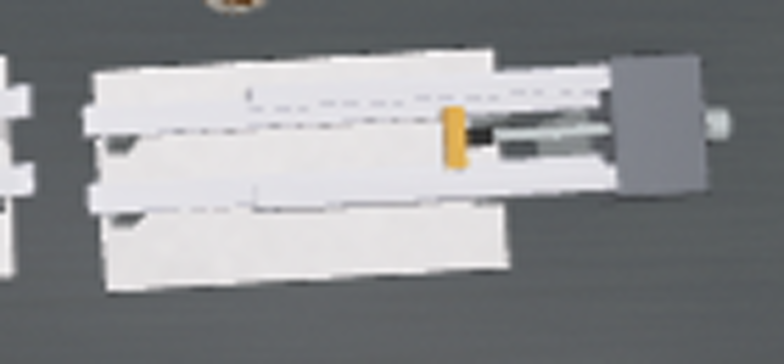

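Emit:
{"op": "send_rows", "data": {
  "series": [
    {"dz": 3.5,"dy": 1,"fingers": 60},
    {"dx": 1.6,"dy": 3.5,"dz": 0.8,"wz": -0.022},
    {"dx": 1.6,"dy": 3.5,"dz": 0.8,"wz": -0.022},
    {"dx": 1.6,"dy": 3.5,"dz": 0.8,"wz": -0.022},
    {"dx": 1.6,"dy": 3.5,"dz": 0.8,"wz": -0.022},
    {"dx": 1.6,"dy": 3.5,"dz": 0.8,"wz": -0.022},
    {"dx": 1.6,"dy": 3.5,"dz": 0.8,"wz": -0.022},
    {"dx": 1.6,"dy": 3.5,"dz": 0.8,"wz": -0.022},
    {"dx": 1.6,"dy": 3.5,"dz": 0.8,"wz": -0.022},
    {"dx": 1.6,"dy": 3.5,"dz": 0.8,"wz": -0.022},
    {"dx": 1.6,"dy": 3.5,"dz": 0.8,"wz": -0.022},
    {"dx": 1.6,"dy": 3.5,"dz": 0.8,"wz": -0.022},
    {"dx": 1.6,"dy": 3.5,"wz": -0.022},
    {"dx": 1.6,"dy": 3.5,"wz": -0.022},
    {"dx": 1.6,"dy": 3.5,"wz": -0.022},
    {"dx": 1.6,"dy": 3.5,"wz": -0.022},
    {}
  ]
}}

```text
schema error: expected keys wx, wy, wz, dx, dy, dz, fingers
```

Emit:
{"op": "send_rows", "data": {
  "series": [
    {"wx": 0,"wy": 0,"wz": 0,"dx": 0,"dy": 1,"dz": 3.5,"fingers": 0},
    {"wx": 0,"wy": 0,"wz": -0.022,"dx": 1.6,"dy": 3.5,"dz": 0.8,"fingers": 0},
    {"wx": 0,"wy": 0,"wz": -0.022,"dx": 1.6,"dy": 3.5,"dz": 0.8,"fingers": 0},
    {"wx": 0,"wy": 0,"wz": -0.022,"dx": 1.6,"dy": 3.5,"dz": 0.8,"fingers": 0},
    {"wx": 0,"wy": 0,"wz": -0.022,"dx": 1.6,"dy": 3.5,"dz": 0.8,"fingers": 0},
    {"wx": 0,"wy": 0,"wz": -0.022,"dx": 1.6,"dy": 3.5,"dz": 0.8,"fingers": 0},
    {"wx": 0,"wy": 0,"wz": -0.022,"dx": 1.6,"dy": 3.5,"dz": 0.8,"fingers": 0},
    {"wx": 0,"wy": 0,"wz": -0.022,"dx": 1.6,"dy": 3.5,"dz": 0.8,"fingers": 0},
    {"wx": 0,"wy": 0,"wz": -0.022,"dx": 1.6,"dy": 3.5,"dz": 0.8,"fingers": 0},
    {"wx": 0,"wy": 0,"wz": -0.022,"dx": 1.6,"dy": 3.5,"dz": 0.8,"fingers": 0},
    {"wx": 0,"wy": 0,"wz": -0.022,"dx": 1.6,"dy": 3.5,"dz": 0.8,"fingers": 0},
    {"wx": 0,"wy": 0,"wz": -0.022,"dx": 1.6,"dy": 3.5,"dz": 0.8,"fingers": 0},
    {"wx": 0,"wy": 0,"wz": -0.022,"dx": 1.6,"dy": 3.5,"dz": 0,"fingers": 0},
    {"wx": 0,"wy": 0,"wz": -0.022,"dx": 1.6,"dy": 3.5,"dz": 0,"fingers": 0},
    {"wx": 0,"wy": 0,"wz": -0.022,"dx": 1.6,"dy": 3.5,"dz": 0,"fingers": 0},
    {"wx": 0,"wy": 0,"wz": -0.022,"dx": 1.6,"dy": 3.5,"dz": 0,"fingers": 0},
    {"wx": 0,"wy": 0,"wz": 0,"dx": 0,"dy": 0,"dz": 0,"fingers": 0}
  ]
}}

```text
t: 1.57
tool_pos: [0.4565, 0.0048, 0.3399]
orientation: [-3.129, -0.023, -0.008]
force: [0.4, -0.0, 0.2]
opening: 0.0931
```

Run:
```python
from h import *
s,im=snap("wrist","w1.png");print(s['t'],s['tool_pos'],R.from_rotvec(s['orientation']).as_matrix().round(3))
```

```text
1.5667 [0.45649144 0.00483659 0.33986595] [[ 1.     0.014  0.005]
 [ 0.014 -1.     0.012]
 [ 0.005 -0.012 -1.   ]]
```

View pics/w1.png

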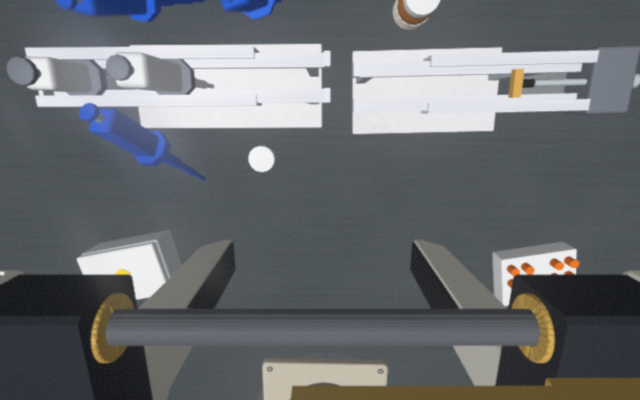

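The wrist view shows both rails at rows 45-110. The tall pipette's knob is at (119,66), the short one's at (22,70), and the brass contact at (516,83). Zooming for corners.

Run:
```python
from h import *
im=cv2.imread("pics/w1.png")
cv2.imwrite("pics/w1a.png",cv2.resize(im[30:140,0:200],None,fx=4,fy=4,interpolation=cv2.INTER_CUBIC))
cv2.imwrite("pics/w1b.png",cv2.resize(im[30:140,230:430],None,fx=4,fy=4,interpolation=cv2.INTER_CUBIC))
cv2.imwrite("pics/w1c.png",cv2.resize(im[30:140,430:640],None,fx=3.8,fy=3.8,interpolation=cv2.INTER_CUBIC))
```

```text
(no output)
```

View pics/w1a.png

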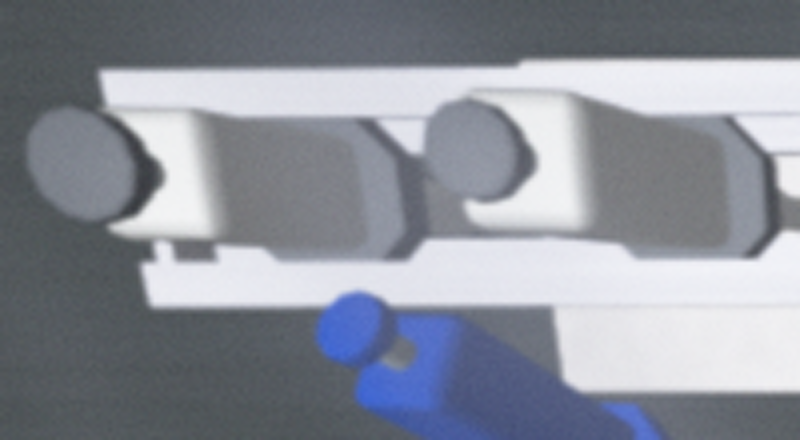

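View pics/w1b.png

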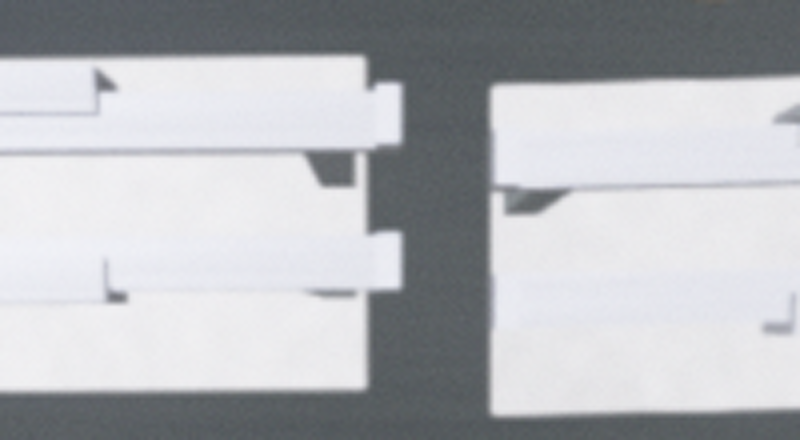

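View pics/w1c.png

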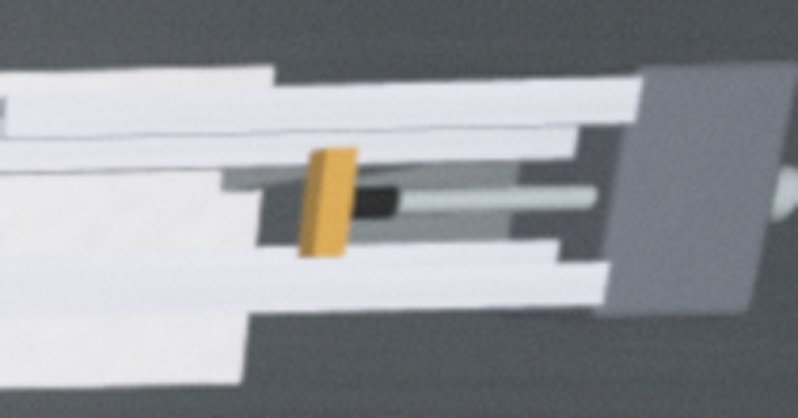

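```bash
cat > m1.py <<'E'
from h import *
s=dict(tool_pos=np.array([0.45649144,0.00483659,0.33986595]),orientation=R.from_matrix(np.eye(3)).as_rotvec())
s["orientation"]=np.array([-3.129,-0.023,-0.008])
st=robot.read_state(); s=st
C=cam("wrist",s)
def P(n,u,v,z):
    p=onz(C,u,v,z);print(n,(p*1000).round(1));return p
a1=P("A lip up",254.5,58.3,.169);a2=P("A lip lo",256.3,94.5,.169)
e1=P("A end up",330.5,66.3,.16);e2=P("A end lo",330.5,88,.16)
w1=P("A far up",25,47.5,.169);w0=P("A near up wall y-70",254.5,47,.169)
b1=P("B end up",353.2,77.2,.16);b2=P("B end lo",353.2,98.7,.16)
k1=P("B lip up",431.3,66,.169);k2=P("B lip lo",428.7,103.2,.169)
f1=P("B lip end up",430+640/3.8,30+124/3.8,.169);f2=P("B lip end lo outer",430+610/3.8,30+303/3.8,.169);
f0=P("B up outer",430+640/3.8,30+77/3.8,.169)
P("contact",514,83,.163)
P("knob tall",119,66,.256);P("knob tall T", 119,66,.25)
P("knob short",22,70,.235)
T=cam("top")
for n,u,v,z in [("tallknob",185+330/5.6,160+135/5.6,.256),("shortknob",185+110/5.6,160+150/5.6,.23),("A end",185+733/5.6,160+140/5.6,.16),("Bend",310+85/5.6,160+160/5.6,.16),("A lip end",185+566/5.6,160+148/5.6,.169),("B lip",310+252/5.6,160+147/5.6,.169),("Bend hs",310+615/5.6,160+128/5.6,.168)]:
    print("top",n,(onz(T,u,v,z)*1000).round(1))
E
python3 m1.py
```

```text
A lip up [574.   68.7 169. ]
A lip lo [542.5  68.2 169. ]
A end up [569.3  -0.9 160. ]
A end lo [549.9  -1.4 160. ]
A far up [580.  278.3 169. ]
A near up wall y-70 [583.5  68.4 169. ]
B end up [560.  -22.6 160. ]
B end lo [540.5 -23.4 160. ]
B lip up [570.  -92.9 169. ]
B lip lo [537.4 -93.7 169. ]
B lip end up [ 575.2 -243.5  169. ]
B lip end lo outer [ 534.1 -245.6  169. ]
B up outer [ 585.5 -241.1  169. ]
contact [ 557.  -173.4  163. ]
knob tall [556.6 144.5 256. ]
knob tall T [557.2 147.9 250. ]
knob short [554.8 229.7 235. ]
top tallknob [557.3 152.6 256. ]
top shortknob [555.7 242.2 230. ]
top A end [560.    2.1 160. ]
top Bend [551.1 -19.5 160. ]
top A lip end [557.5  71.5 169. ]
top B lip [554.3 -88.9 169. ]
top Bend hs [ 559.  -240.9  168. ]
```

Position estimates agree to about 2-3 mm: rail A stop near (0.5595, 0.005), bay_B near (0.552, -0.061), tall pipette y about 0.15. Moving over it for a closer look.

Emit:
{"op": "send_rows", "data": {
  "series": [
    {"wx": -0.012,"wy": 0.005,"wz": 0.006,"dx": 2.0,"dy": 2.86,"dz": -0.5,"fingers": 0},
    {"wx": 0,"wy": 0,"wz": 0,"dx": 2.0,"dy": 2.86,"dz": -0.7,"fingers": 0},
    {"wx": 0,"wy": 0,"wz": 0,"dx": 2.0,"dy": 2.86,"dz": -0.7,"fingers": 0},
    {"wx": 0,"wy": 0,"wz": 0,"dx": 2.0,"dy": 2.86,"dz": -0.7,"fingers": 0},
    {"wx": 0,"wy": 0,"wz": 0,"dx": 2.0,"dy": 2.86,"dz": -0.7,"fingers": 0},
    {"wx": 0,"wy": 0,"wz": 0,"dx": 0,"dy": 0,"dz": 0,"fingers": 0}
  ]
}}

```text
t: 2.12
tool_pos: [0.5587, 0.1448, 0.3044]
orientation: [3.135, 0.024, -0.003]
force: [0.5, -0.0, -1.0]
opening: 0.0934
```

Run:
```python
from h import *
s,im=snap("wrist","w2.png");print(s['t'],s['tool_pos'],R.from_rotvec(s['orientation']).as_matrix().round(3))
```

```text
2.1167 [0.55874725 0.144848   0.30435214] [[ 1.     0.015 -0.002]
 [ 0.015 -1.    -0.007]
 [-0.002  0.007 -1.   ]]
```

View pics/w2.png

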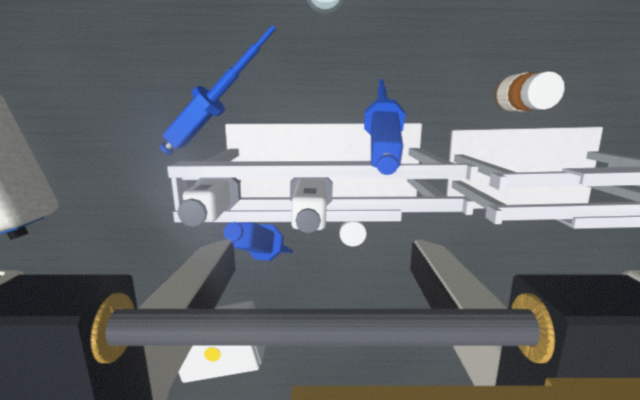

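```bash
cat >> h.py <<'E'
def tri(r1,r2):
    (c1,d1),(c2,d2)=r1,r2;d1=d1/np.linalg.norm(d1);d2=d2/np.linalg.norm(d2)
    A=np.stack([d1,-d2],1);t=np.linalg.lstsq(A,c2-c1,rcond=None)[0]
    p,q=c1+t[0]*d1,c2+t[1]*d2;return ((p+q)/2*1000).round(1),round(np.linalg.norm(p-q)*1000,1)
E
python3 - <<'E'
from h import *
im=cv2.imread("pics/w2.png")
cv2.imwrite("pics/w2a.png",cv2.resize(im[150:260,150:350],None,fx=4,fy=4,interpolation=cv2.INTER_CUBIC))
im=cv2.imread("pics/top0.png")
cv2.imwrite("pics/z3.png",cv2.resize(im[120:260,200:310],None,fx=4.2,fy=4.2,interpolation=cv2.INTER_CUBIC))
E
```

```text
(no output)
```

View pics/w2a.png

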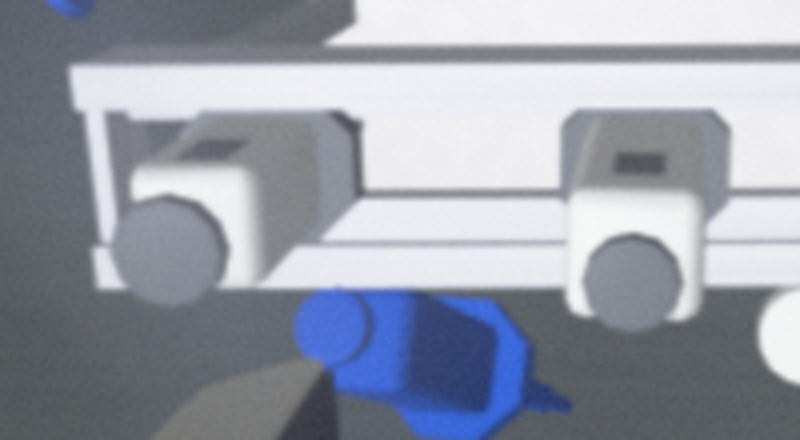

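View pics/z3.png

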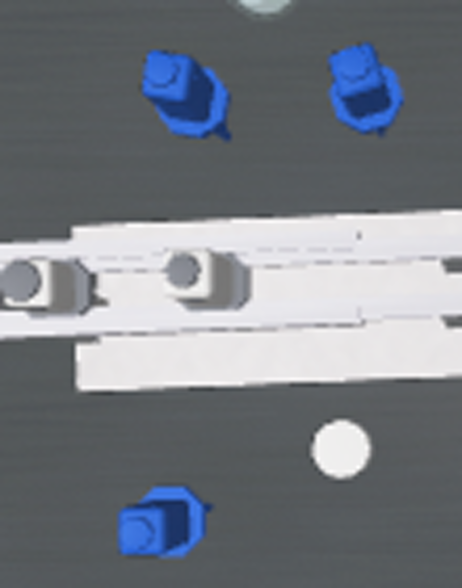

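Run:
```python
from h import *
s=robot.read_state();W=cam("wrist",s);T=cam("top")
for n,a,b in [("tall",(308.3,220.8),(243.6,184.5)),("short",(192.5,212.5),(205,187)),("blue1",(387,165),(284,135.5)),("blue2",(166,148),(238.6,136.7)),("blue3",(233,232),(233.3,247.4))]:
    print(n,*tri(ray(W,*a),ray(T,*b)),(onz(W,*a,.256)*1000).round(1),(onz(T,*b,.256)*1000).round(1))
print(onz(W,308.7,215,.24))
```

```text
tall [557.8 153.7 246.9] 2.9 [561.4 152.  256. ] [556.5 153.3 256. ]
short [555.5 242.2 222.3] 3.0 [566.1 227.7 256. ] [553.  233.7 256. ]
blue1 [626.6  87.7 310.8] 63.3 [599.3 102.6 256. ] [657.8  66.9 256. ]
blue2 [623.8 135.5 457.5] 34.2 [607.7 240.4 256. ] [657.3 162.2 256. ]
blue3 [ 396.   289.1 -154.1] 41.6 [552.9 202.  256. ] [426.  176.7 256. ]
[0.56030755 0.15226531 0.24      ]
```

Blue pipette rays disagree by 30-60 mm between the two views, so they have moved since the start (toppling). Checking now.

Run:
```python
from h import *
s,im=snap("top","t2.png");print(s['t'])
cv2.imwrite("pics/t2z.png",cv2.resize(im[100:300,170:330,::-1],None,fx=3,fy=3,interpolation=cv2.INTER_CUBIC))
s,im=snap("side","s2.png")
cv2.imwrite("pics/s2z.png",cv2.resize(im[120:320,170:400,::-1],None,fx=3,fy=3,interpolation=cv2.INTER_CUBIC))
```

```text
2.1667
```

View pics/t2z.png

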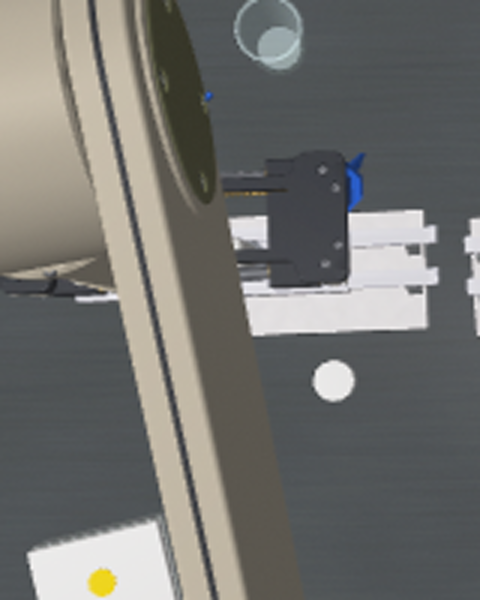

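View pics/s2z.png

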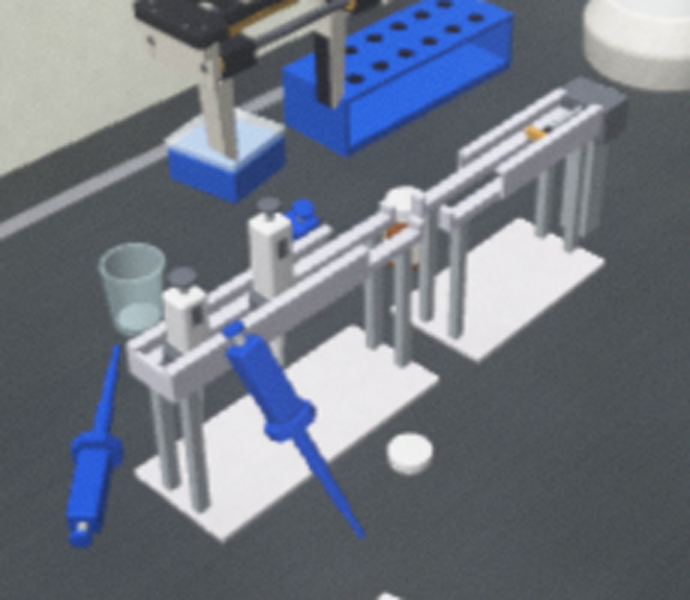

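Run:
```python
from h import *
s=robot.read_state();W=cam("wrist",s);S=cam("side")
sp=lambda x,y:(170+x/3,120+y/3)
for n,a,b in [("tall",(308.3,220.8),sp(269,206)),("tall stem",(308.3,220.8),sp(269,204)),("short",(192.5,212.5),sp(182,276)),("blue1",(387,165),sp(305,206)),("blue3",(233,232),sp(233,328))]:
    print(n,*tri(ray(W,*a),ray(S,*b)))
im=cv2.imread("pics/w2.png")
cv2.imwrite("pics/w2b.png",cv2.resize(im[70:240,340:480],None,fx=4,fy=4,interpolation=cv2.INTER_CUBIC))
```

```text
tall [556.5 152.  241.5] 3.2
tall stem [556.9 151.8 243. ] 2.9
short [555.6 240.5 222.9] 2.3
blue1 [588.7  87.9 192.9] 0.7
blue3 [524.2 221.8 180.3] 2.3
```

View pics/w2b.png

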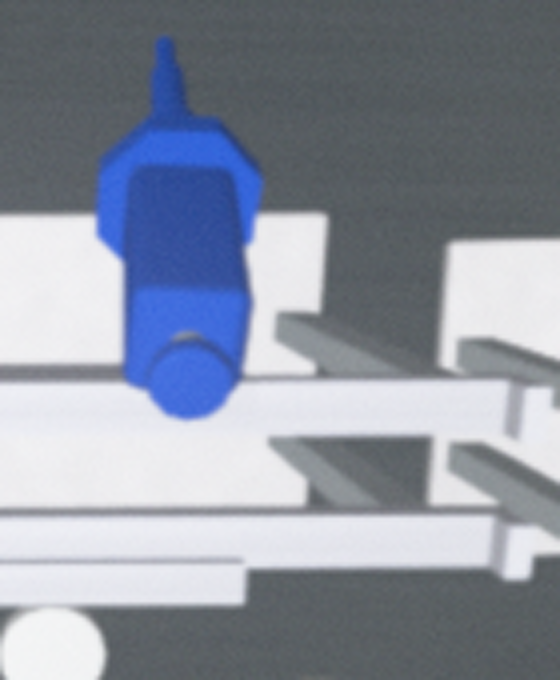

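Both leaning blue pipettes are clear of the path: knob 1 is at (0.589, 0.088, 0.193), outside the 13 mm handle half-width. The tall pipette is at y ≈ 0.152. Descending to grasp.

Emit:
{"op": "send_rows", "data": {
  "series": [
    {"wx": 0.007,"wy": -0.002,"wz": 0.004,"dx": -0.1,"dy": 0.7,"dz": -1.5,"fingers": 80},
    {"wx": 0,"wy": 0,"wz": 0,"dx": 0,"dy": 0,"dz": -2.5,"fingers": 80},
    {"wx": 0,"wy": 0,"wz": 0,"dx": 0,"dy": 0,"dz": -2.5,"fingers": 80},
    {"wx": 0,"wy": 0,"wz": 0,"dx": 0,"dy": 0,"dz": -2.5,"fingers": 80},
    {"wx": 0,"wy": 0,"wz": 0,"dx": 0,"dy": 0,"dz": -1.5,"fingers": 80},
    {"wx": 0,"wy": 0,"wz": 0,"dx": 0,"dy": 0,"dz": -0.8,"fingers": 80},
    {"wx": 0,"wy": 0,"wz": 0,"dx": 0,"dy": 0,"dz": 0,"fingers": 80}
  ],
  "newtons": 20
}}

```text
t: 2.85
tool_pos: [0.5574, 0.1361, 0.2011]
orientation: [3.14, 0.009, 0.031]
force: [-0.0, -0.0, -0.4]
opening: 0.0639
```

Run:
```python
from h import *
s,im=snap("wrist","w3.png");print(s['t'],s['tool_pos'],s['force'],R.from_rotvec(s['orientation']).as_matrix().round(3))
```

```text
2.85 [0.55735877 0.13606672 0.20110293] [-0.02686508 -0.04231758 -0.44119669] [[ 1.     0.006  0.02 ]
 [ 0.006 -1.    -0.001]
 [ 0.02   0.001 -1.   ]]
```

View pics/w3.png

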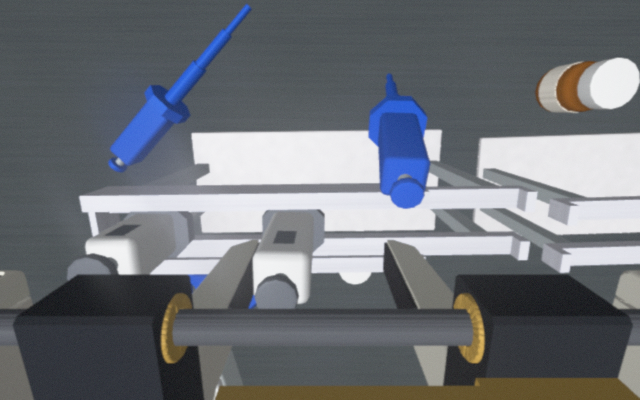

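The y drifted to 0.136 during the fast descent. The left finger is just clear of the handle, so I'll correct y and tilt first, then come down.

Emit:
{"op": "send_rows", "data": {
  "series": [
    {"wx": 0,"wy": 0.01,"wz": 0.007,"dx": 0,"dy": 0.8,"dz": 0,"fingers": 80},
    {"wx": 0,"wy": 0.01,"wz": 0.007,"dx": 0,"dy": 0.8,"dz": 0,"fingers": 80},
    {"wx": 0,"wy": 0,"wz": 0,"dx": 0,"dy": 0,"dz": -0.5,"fingers": 80},
    {"wx": 0,"wy": 0,"wz": 0,"dx": 0,"dy": 0,"dz": -0.5,"fingers": 80},
    {"wx": 0,"wy": 0,"wz": 0,"dx": 0,"dy": 0,"dz": -0.4,"fingers": 80},
    {"wx": 0,"wy": 0,"wz": 0,"dx": 0,"dy": 0,"dz": 0,"fingers": 80}
  ],
  "newtons": 20
}}

```text
t: 3.4
tool_pos: [0.5615, 0.1536, 0.1949]
orientation: [-3.141, -0.032, -0.016]
force: [-0.5, 0.4, 0.4]
opening: 0.0639
```

Run:
```python
from h import *
s,im=snap("wrist","w4.png");print(s['t'],s['tool_pos'],s['force'],R.from_rotvec(s['orientation']).as_matrix().round(3))
```

```text
3.4 [0.56152593 0.1536394  0.19487398] [-0.49221078  0.44658337  0.36290695] [[ 1.     0.021  0.01 ]
 [ 0.021 -1.     0.001]
 [ 0.01  -0.001 -1.   ]]
```

View pics/w4.png

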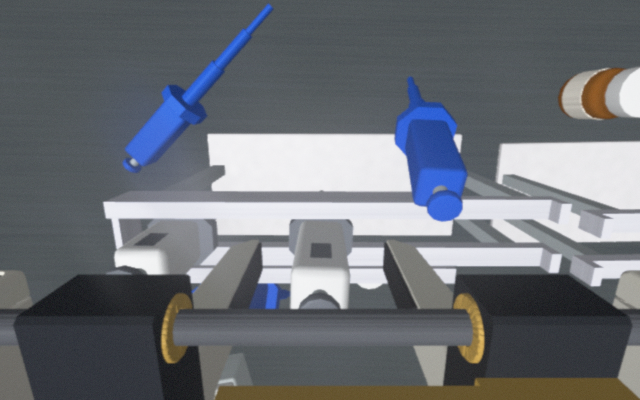

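Emit:
{"op": "send_rows", "data": {
  "series": [
    {"wx": 0,"wy": 0.005,"wz": 0,"dx": -0.2,"dy": -0.05,"dz": -0.4,"fingers": 80},
    {"wx": 0,"wy": 0.005,"wz": 0,"dx": -0.15,"dy": -0.05,"dz": -0.4,"fingers": 80},
    {"wx": 0,"wy": 0,"wz": 0,"dx": 0,"dy": 0,"dz": -0.1,"fingers": 80},
    {"wx": 0,"wy": 0,"wz": 0,"dx": 0,"dy": 0,"dz": 0,"fingers": 80}
  ],
  "newtons": 20
}}

```text
t: 3.78
tool_pos: [0.5575, 0.1524, 0.1851]
orientation: [-3.141, -0.032, 0.002]
force: [-0.0, -0.9, 0.5]
opening: 0.0637
```

Run:
```python
from h import *
s=robot.read_state();print(s['t'],s['tool_pos'],s['force'],s['dq'],R.from_rotvec(s['orientation']).as_matrix().round(3))
```

```text
3.7833 [0.55749941 0.15243007 0.18510191] [-0.00200988 -0.92451739  0.54701776] [-0.00153647  0.00185897  0.00797187  0.0006369   0.00367608 -0.00245124] [[ 1.     0.021 -0.001]
 [ 0.021 -1.     0.001]
 [-0.001 -0.001 -1.   ]]
```

Emit:
{"op": "send_rows", "data": {
  "series": [
    {"wx": 0,"wy": 0,"wz": 0,"dx": 0,"dy": 0,"dz": 0,"fingers": 255},
    {"wx": 0,"wy": 0,"wz": 0,"dx": 0,"dy": 0,"dz": 0,"fingers": 255},
    {"wx": 0,"wy": 0,"wz": 0,"dx": 0,"dy": 0,"dz": 0,"fingers": 255},
    {"wx": 0,"wy": 0,"wz": 0,"dx": 0,"dy": 0,"dz": 0,"fingers": 255},
    {"wx": 0,"wy": 0,"wz": 0,"dx": 0,"dy": 0,"dz": 0,"fingers": 255},
    {"wx": 0,"wy": 0,"wz": 0,"dx": 0,"dy": 0,"dz": 0,"fingers": 255}
  ],
  "newtons": 25
}}

```text
t: 4.28
tool_pos: [0.5576, 0.1523, 0.1853]
orientation: [-3.14, -0.032, 0.001]
force: [0.5, 1.6, 2.0]
opening: 0.0284
```

Emit:
{"op": "send_rows", "data": {
  "series": [
    {"wx": 0,"wy": 0,"wz": 0,"dx": 0,"dy": 0,"dz": 0,"fingers": 255},
    {"wx": 0,"wy": 0,"wz": 0,"dx": 0,"dy": 0,"dz": 0,"fingers": 255}
  ],
  "newtons": 50
}}

```text
t: 4.45
tool_pos: [0.5576, 0.1524, 0.1854]
orientation: [-3.14, -0.032, 0.001]
force: [0.6, 0.7, -1.2]
opening: 0.0256
```

```bash
cat > st.py <<'E'
from h import *
s=robot.read_state();M=R.from_rotvec(s['orientation']).as_matrix();print(round(s['t'],2),s['tool_pos'].round(4),'F',s['force'].round(2),'M',s['wrist_torque'].round(2),'op',round(s['opening'],4),'y',M[:,1].round(3),'z',M[:,2].round(3))
E
python3 st.py; python3 -c "
from h import *
snap('wrist','w5.png')"
```

```text
4.45 [0.5576 0.1524 0.1854] F [ 0.62  0.67 -1.18] M [-0.01  0.08  0.03] op 0.0256 y [ 0.02  -1.    -0.001] z [-0.001  0.001 -1.   ]
```

View pics/w5.png

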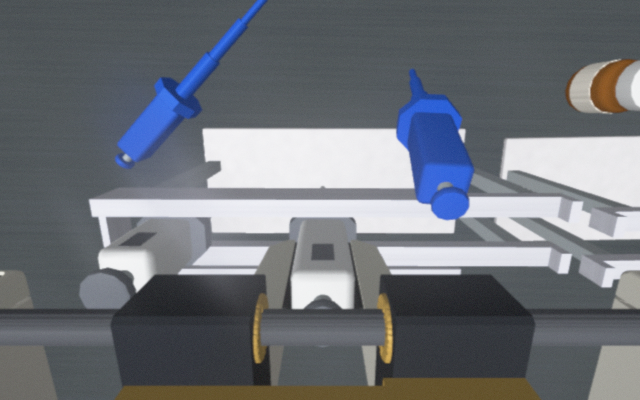

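Gripped: opening is 25.6 mm, tool vertical. Raise 1 mm and slide toward the stop.

Emit:
{"op": "send_rows", "data": {
  "series": [
    {"wx": 0,"wy": 0,"wz": 0,"dx": 0,"dy": 0,"dz": 0.15,"fingers": 255},
    {"wx": 0,"wy": 0,"wz": 0,"dx": 0,"dy": -0.6,"dz": 0,"fingers": 255},
    {"wx": 0,"wy": 0,"wz": 0,"dx": 0.02,"dy": -1.0,"dz": 0,"fingers": 255},
    {"wx": 0,"wy": 0,"wz": 0,"dx": 0.02,"dy": -1.0,"dz": 0,"fingers": 255},
    {"wx": 0,"wy": 0,"wz": 0,"dx": 0.02,"dy": -1.0,"dz": 0,"fingers": 255},
    {"wx": 0,"wy": 0,"wz": 0,"dx": 0,"dy": 0,"dz": 0,"fingers": 255}
  ]
}}

```text
t: 5.0
tool_pos: [0.5573, 0.1124, 0.1857]
orientation: [3.141, 0.034, -0.005]
force: [-0.9, -0.1, -2.1]
opening: 0.0258
```

```bash
python3 st.py
```

```text
5.0 [0.5573 0.1124 0.1857] F [-0.91 -0.13 -2.11] M [-0.05  0.02 -0.09] op 0.0258 y [ 0.021 -1.     0.   ] z [-0.003 -0.    -1.   ]
```

Emit:
{"op": "send_rows", "data": {
  "series": [
    {"wx": 0,"wy": 0,"wz": 0,"dx": 0.03,"dy": -1.0,"dz": 0.05,"fingers": 255},
    {"wx": 0,"wy": 0,"wz": 0,"dx": 0.03,"dy": -1.0,"dz": 0,"fingers": 255},
    {"wx": 0,"wy": 0,"wz": 0,"dx": 0.03,"dy": -1.0,"dz": 0,"fingers": 255},
    {"wx": 0,"wy": 0,"wz": 0,"dx": 0.03,"dy": -1.0,"dz": 0,"fingers": 255},
    {"wx": 0,"wy": 0,"wz": 0,"dx": 0.03,"dy": -1.0,"dz": 0,"fingers": 255},
    {"wx": 0,"wy": 0,"wz": 0,"dx": 0.03,"dy": -1.0,"dz": 0,"fingers": 255},
    {"wx": 0,"wy": 0,"wz": 0,"dx": 0,"dy": 0,"dz": 0,"fingers": 255}
  ]
}}

```text
t: 5.58
tool_pos: [0.5591, 0.044, 0.1862]
orientation: [3.141, 0.03, -0.005]
force: [0.5, -0.3, -1.6]
opening: 0.0255
```

```bash
python3 st.py
```

```text
5.58 [0.5591 0.044  0.1862] F [ 0.5  -0.3  -1.59] M [ 0. -0.  0.] op 0.0255 y [ 0.019 -1.     0.001] z [-0.003 -0.001 -1.   ]
```

Emit:
{"op": "send_rows", "data": {
  "series": [
    {"wx": 0,"wy": 0,"wz": 0,"dx": 0,"dy": -0.5,"dz": 0,"fingers": 255},
    {"wx": 0,"wy": 0,"wz": 0,"dx": 0,"dy": -0.5,"dz": 0,"fingers": 255},
    {"wx": 0,"wy": 0,"wz": 0,"dx": 0,"dy": -0.2,"dz": 0,"fingers": 255},
    {"wx": 0,"wy": 0,"wz": 0,"dx": 0,"dy": -0.2,"dz": 0,"fingers": 255},
    {"wx": 0,"wy": 0,"wz": 0,"dx": 0,"dy": 0,"dz": 0,"fingers": 255}
  ]
}}

```text
t: 6.0
tool_pos: [0.5591, 0.0284, 0.1863]
orientation: [3.141, 0.029, -0.005]
force: [-0.3, -0.1, -1.3]
opening: 0.0256
```

```bash
python3 st.py
```

```text
6.0 [0.5591 0.0284 0.1863] F [-0.25 -0.12 -1.3 ] M [-0.01  0.03 -0.04] op 0.0256 y [ 0.018 -1.    -0.   ] z [-0.003 -0.    -1.   ]
```

Emit:
{"op": "send_rows", "data": {
  "series": [
    {"wx": 0,"wy": 0,"wz": 0,"dx": 0,"dy": -0.15,"dz": 0,"fingers": 255},
    {"wx": 0,"wy": 0,"wz": 0,"dx": 0,"dy": -0.15,"dz": 0,"fingers": 255},
    {"wx": 0,"wy": 0,"wz": 0,"dx": 0,"dy": 0,"dz": 0,"fingers": 255}
  ]
}}

```text
t: 6.25
tool_pos: [0.5592, 0.0263, 0.1863]
orientation: [-3.141, -0.031, 0.004]
force: [0.6, 0.0, -1.6]
opening: 0.0257
```

```bash
python3 st.py
```

```text
6.25 [0.5592 0.0263 0.1863] F [ 0.59  0.04 -1.62] M [ 0.07 -0.05  0.01] op 0.0257 y [ 0.019 -1.    -0.001] z [-0.003  0.001 -1.   ]
```

Emit:
{"op": "send_rows", "data": {
  "series": [
    {"wx": 0,"wy": 0,"wz": 0,"dx": 0,"dy": -0.15,"dz": 0,"fingers": 255},
    {"wx": 0,"wy": 0,"wz": 0,"dx": 0,"dy": 0,"dz": 0,"fingers": 255}
  ]
}}

```text
t: 6.42
tool_pos: [0.5595, 0.0258, 0.1864]
orientation: [-3.139, -0.032, 0.003]
force: [1.6, 0.8, -2.1]
opening: 0.0256
```

Emit:
{"op": "send_rows", "data": {
  "series": [
    {"wx": 0,"wy": 0,"wz": 0,"dx": 0,"dy": -0.15,"dz": 0,"fingers": 255},
    {"wx": 0,"wy": 0,"wz": 0,"dx": 0,"dy": 0,"dz": 0,"fingers": 255}
  ]
}}

```text
t: 6.58
tool_pos: [0.5597, 0.0253, 0.1865]
orientation: [-3.137, -0.033, 0.002]
force: [0.3, 1.0, -2.6]
opening: 0.0258
```

Contact with the stop is felt at y ≈ 0.0255, as predicted from vision. Back off slightly and lift clear.

Emit:
{"op": "send_rows", "data": {
  "series": [
    {"wx": -0.004,"wy": 0,"wz": 0,"dx": -0.04,"dy": 0.1,"dz": 0,"fingers": 255},
    {"wx": 0,"wy": 0,"wz": 0,"dx": 0,"dy": 0,"dz": 0.5,"fingers": 255},
    {"wx": 0,"wy": 0,"wz": 0,"dx": 0,"dy": 0,"dz": 0.8,"fingers": 255},
    {"wx": 0,"wy": 0,"wz": 0,"dx": 0,"dy": 0,"dz": 0.8,"fingers": 255},
    {"wx": 0,"wy": 0,"wz": 0,"dx": 0,"dy": 0,"dz": 0,"fingers": 255}
  ]
}}

```text
t: 7.0
tool_pos: [0.5589, 0.0254, 0.2093]
orientation: [3.139, 0.033, -0.004]
force: [0.8, 0.8, -1.4]
opening: 0.0258
```

```bash
python3 st.py
```

```text
7.0 [0.5589 0.0254 0.2093] F [ 0.84  0.8  -1.42] M [0.03 0.01 0.04] op 0.0258 y [ 0.021 -1.     0.003] z [-0.003 -0.003 -1.   ]
```

Emit:
{"op": "send_rows", "data": {
  "series": [
    {"wx": 0.003,"wy": -0.003,"wz": 0,"dx": 0,"dy": 0,"dz": 1.0,"fingers": 255},
    {"wx": 0,"wy": 0,"wz": 0,"dx": 0,"dy": 0,"dz": 1.6,"fingers": 255},
    {"wx": 0,"wy": 0,"wz": 0,"dx": 0,"dy": 0,"dz": 1.6,"fingers": 255},
    {"wx": 0,"wy": 0,"wz": 0,"dx": 0,"dy": 0,"dz": 1.6,"fingers": 255},
    {"wx": 0,"wy": 0,"wz": 0,"dx": 0,"dy": 0,"dz": 1.6,"fingers": 255},
    {"wx": 0,"wy": 0,"wz": 0,"dx": 0,"dy": 0,"dz": 1.6,"fingers": 255},
    {"wx": 0,"wy": 0,"wz": 0,"dx": 0,"dy": 0,"dz": 1.0,"fingers": 255},
    {"wx": 0,"wy": 0,"wz": 0,"dx": 0,"dy": 0,"dz": 0,"fingers": 255}
  ]
}}

```text
t: 7.67
tool_pos: [0.5575, 0.0236, 0.3198]
orientation: [3.14, 0.03, 0.004]
force: [-0.4, -0.5, -1.3]
opening: 0.0258
```

```bash
python3 st.py
```

```text
7.67 [0.5575 0.0236 0.3198] F [-0.41 -0.53 -1.29] M [ 0.04  0.07 -0.06] op 0.0258 y [ 0.019 -1.     0.001] z [ 0.003 -0.001 -1.   ]
```

Emit:
{"op": "send_rows", "data": {
  "series": [
    {"wx": 0,"wy": 0,"wz": 0.004,"dx": -0.05,"dy": -0.7,"dz": 0.1,"fingers": 255},
    {"wx": 0,"wy": 0,"wz": 0.004,"dx": -0.08,"dy": -1.3,"dz": 0,"fingers": 255},
    {"wx": 0,"wy": 0,"wz": 0.004,"dx": -0.08,"dy": -1.3,"dz": 0,"fingers": 255},
    {"wx": 0,"wy": 0,"wz": 0.004,"dx": -0.08,"dy": -1.3,"dz": 0,"fingers": 255},
    {"wx": 0,"wy": 0,"wz": 0.004,"dx": -0.08,"dy": -1.3,"dz": 0,"fingers": 255},
    {"wx": 0,"wy": 0,"wz": 0,"dx": -0.08,"dy": -1.3,"dz": 0,"fingers": 255},
    {"wx": 0,"wy": 0,"wz": 0,"dx": -0.05,"dy": -0.7,"dz": 0,"fingers": 255},
    {"wx": 0,"wy": 0,"wz": 0,"dx": 0,"dy": 0,"dz": 0,"fingers": 255}
  ]
}}

```text
t: 8.33
tool_pos: [0.5496, -0.0612, 0.3153]
orientation: [3.14, 0.068, -0.007]
force: [0.2, 0.6, -1.8]
opening: 0.0261
```

```bash
python3 st.py; python3 -c "
from h import *
s,im=snap('wrist','w6.png')
s,im=snap('side','s6.png');cv2.imwrite('pics/s6z.png',cv2.resize(im[60:260,250:410,::-1],None,fx=3,fy=3,interpolation=cv2.INTER_CUBIC))"
```

```text
8.33 [ 0.5496 -0.0612  0.3153] F [ 0.24  0.61 -1.82] M [ 0.02 -0.01 -0.03] op 0.0261 y [ 0.043 -0.999  0.   ] z [-0.004 -0.001 -1.   ]
```

View pics/w6.png

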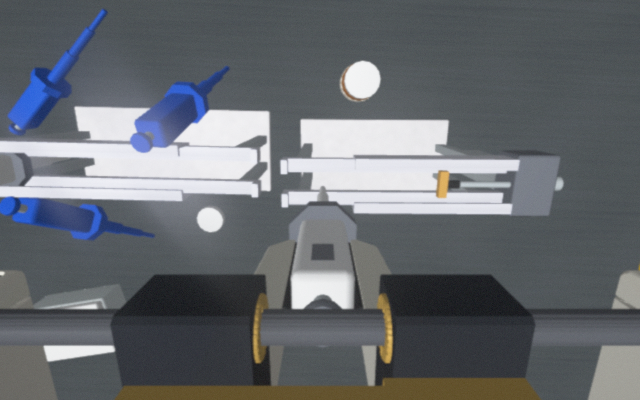

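View pics/s6z.png

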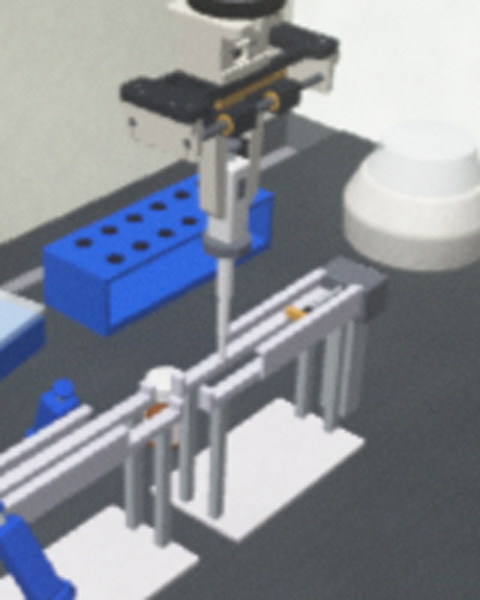

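```bash
python3 -c "
import cv2
im=cv2.imread('pics/w6.png')
cv2.imwrite('pics/w6a.png',cv2.resize(im[135:225,260:460],None,fx=4,fy=4,interpolation=cv2.INTER_CUBIC))
cv2.imwrite('pics/w6b.png',cv2.resize(im[135:225,400:580],None,fx=4.4,fy=4.4,interpolation=cv2.INTER_CUBIC))"
```

```text
(no output)
```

View pics/w6a.png

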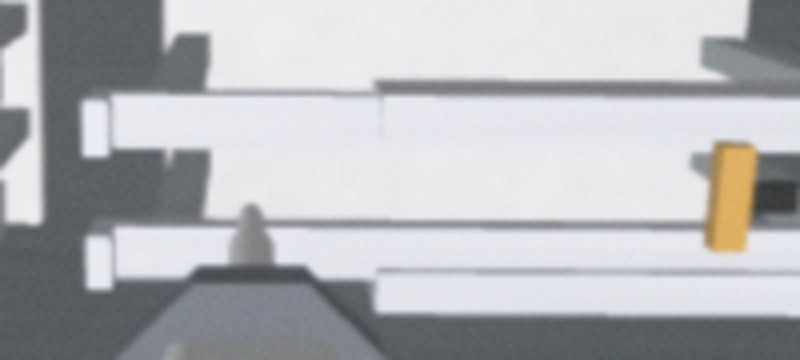

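View pics/w6b.png

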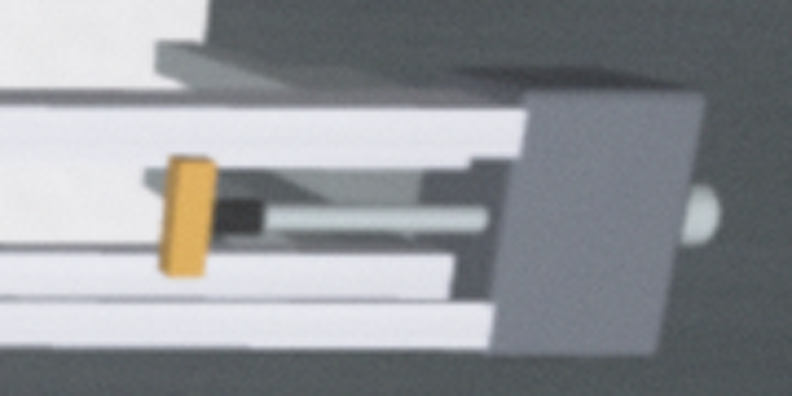

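Run:
```python
from h import *
s=robot.read_state();C=cam("wrist",s)
for n,u,v,z in [("end up in",281,174.2,.16),("end lo in",281.7,193.6,.16),("lip up",355.5,169.3,.169),("lip lo",354,203,.169),("far up",518.9,170.7,.169),("far lo",511.8,203.6,.169),("tip",260+252/4,135+206/4,.165),("contact top front",400+170/4.4,135+217/4.4,.163)]:
    print(n,(onz(C,u,v,z)*1000).round(1))
print(s['tool_pos'])
```

```text
end up in [561.8 -19.7 160. ]
end lo in [542.8 -20.6 160. ]
lip up [571.3 -89.  169. ]
lip lo [539.1 -89.9 169. ]
far up [ 576.9 -239.1  169. ]
far lo [ 545.4 -238.8  169. ]
tip [552.8 -60.  165. ]
contact top front [ 559.5 -169.4  163. ]
[ 0.54976821 -0.05987063  0.31546974]
```

Emit:
{"op": "send_rows", "data": {
  "series": [
    {"wx": 0,"wy": -0.004,"wz": 0,"dx": 0.35,"dy": 0,"dz": 0,"fingers": 255},
    {"wx": 0,"wy": 0,"wz": 0,"dx": 0,"dy": 0,"dz": 0,"fingers": 255},
    {"wx": 0,"wy": 0,"wz": 0,"dx": 0,"dy": 0,"dz": -0.8,"fingers": 255},
    {"wx": 0,"wy": 0,"wz": 0,"dx": 0,"dy": 0,"dz": -1.0,"fingers": 255},
    {"wx": 0,"wy": 0,"wz": 0,"dx": 0,"dy": 0,"dz": -1.0,"fingers": 255},
    {"wx": 0,"wy": 0,"wz": 0,"dx": 0,"dy": 0,"dz": 0,"fingers": 255}
  ]
}}

```text
t: 8.93
tool_pos: [0.554, -0.0569, 0.2844]
orientation: [-3.14, -0.074, -0.001]
force: [-1.0, 0.1, -3.3]
opening: 0.0256
```

```bash
python3 st.py
```

```text
8.93 [ 0.554  -0.0569  0.2844] F [-0.97  0.14 -3.27] M [0.01 0.07 0.05] op 0.0256 y [ 0.047 -0.999 -0.001] z [ 0.001  0.001 -1.   ]
```

Emit:
{"op": "send_rows", "data": {
  "series": [
    {"wx": 0,"wy": 0,"wz": -0.006,"dx": -0.05,"dy": -0.3,"dz": -0.8,"fingers": 255},
    {"wx": 0,"wy": 0,"wz": 0,"dx": 0,"dy": 0,"dz": -1.0,"fingers": 255},
    {"wx": 0,"wy": 0,"wz": 0,"dx": 0,"dy": 0,"dz": -1.0,"fingers": 255},
    {"wx": 0,"wy": 0,"wz": 0,"dx": 0,"dy": 0,"dz": -1.0,"fingers": 255},
    {"wx": 0,"wy": 0,"wz": 0,"dx": 0,"dy": 0,"dz": 0,"fingers": 255}
  ]
}}

```text
t: 9.35
tool_pos: [0.5523, -0.0596, 0.2404]
orientation: [-3.139, -0.065, 0.003]
force: [-1.0, -0.8, -2.4]
opening: 0.0256
```

```bash
python3 st.py
```

```text
9.35 [ 0.5523 -0.0596  0.2404] F [-0.99 -0.84 -2.37] M [0.01 0.07 0.01] op 0.0256 y [ 0.041 -0.999 -0.002] z [-0.002  0.001 -1.   ]
```

Emit:
{"op": "send_rows", "data": {
  "series": [
    {"wx": 0,"wy": 0,"wz": 0,"dx": 0.1,"dy": 0,"dz": -0.8,"fingers": 255},
    {"wx": 0,"wy": 0,"wz": 0,"dx": 0,"dy": 0,"dz": -0.8,"fingers": 255},
    {"wx": 0,"wy": 0,"wz": 0,"dx": 0,"dy": 0,"dz": -0.8,"fingers": 255},
    {"wx": 0,"wy": 0,"wz": 0,"dx": 0,"dy": 0,"dz": 0,"fingers": 255}
  ]
}}

```text
t: 9.68
tool_pos: [0.5532, -0.0597, 0.2134]
orientation: [-3.139, -0.064, 0.004]
force: [-0.4, -1.1, -2.4]
opening: 0.026
```

```bash
python3 st.py; python3 -c "
from h import *
s,im=snap('side','s7.png');cv2.imwrite('pics/s7z.png',cv2.resize(im[60:260,250:410,::-1],None,fx=3,fy=3,interpolation=cv2.INTER_CUBIC))
s,im=snap('wrist','w7.png')"
```

```text
9.68 [ 0.5532 -0.0597  0.2134] F [-0.36 -1.08 -2.42] M [0.01 0.02 0.01] op 0.026 y [ 0.041 -0.999 -0.002] z [-0.003  0.002 -1.   ]
```

View pics/w7.png

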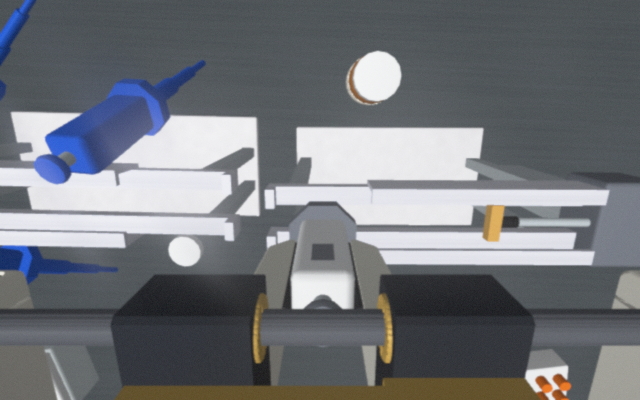

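View pics/s7z.png

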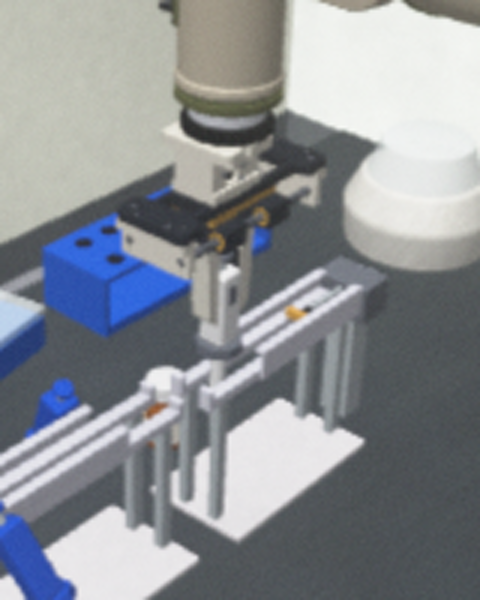

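Emit:
{"op": "send_rows", "data": {
  "series": [
    {"wx": 0,"wy": -0.002,"wz": 0,"dx": 0.03,"dy": 0,"dz": -0.7,"fingers": 255},
    {"wx": 0,"wy": 0,"wz": 0,"dx": 0,"dy": 0,"dz": -0.7,"fingers": 255},
    {"wx": 0,"wy": 0,"wz": 0,"dx": 0,"dy": 0,"dz": -0.5,"fingers": 255},
    {"wx": 0,"wy": 0,"wz": 0,"dx": 0,"dy": 0,"dz": -0.2,"fingers": 255},
    {"wx": 0,"wy": 0,"wz": 0,"dx": 0,"dy": 0,"dz": 0,"fingers": 255}
  ]
}}

```text
t: 10.2
tool_pos: [0.5549, -0.0601, 0.194]
orientation: [-3.141, -0.065, -0.006]
force: [0.0, 0.4, -2.4]
opening: 0.0259
```

```bash
python3 st.py
```

```text
10.2 [ 0.5549 -0.0601  0.194 ] F [ 0.01  0.42 -2.37] M [ 0.02 -0.02 -0.02] op 0.0259 y [ 0.041 -0.999 -0.   ] z [ 0.004  0.001 -1.   ]
```

Emit:
{"op": "send_rows", "data": {
  "series": [
    {"wx": 0,"wy": 0.002,"wz": 0,"dx": -0.08,"dy": 0,"dz": -0.3,"fingers": 255},
    {"wx": 0,"wy": 0,"wz": 0,"dx": 0,"dy": 0,"dz": -0.2,"fingers": 255},
    {"wx": 0,"wy": 0,"wz": 0,"dx": 0,"dy": 0,"dz": -0.1,"fingers": 255},
    {"wx": 0,"wy": 0,"wz": 0,"dx": 0,"dy": 0,"dz": 0,"fingers": 255}
  ]
}}

```text
t: 10.53
tool_pos: [0.5544, -0.0601, 0.1875]
orientation: [-3.14, -0.064, -0.004]
force: [0.1, -0.0, -1.0]
opening: 0.0258
```

```bash
python3 st.py
```

```text
10.53 [ 0.5544 -0.0601  0.1875] F [ 0.11 -0.04 -1.02] M [ 0.    0.02 -0.03] op 0.0258 y [ 0.041 -0.999 -0.   ] z [ 0.003  0.    -1.   ]
```

Emit:
{"op": "send_rows", "data": {
  "series": [
    {"wx": 0,"wy": 0,"wz": 0,"dx": 0,"dy": 0,"dz": -0.12,"fingers": 255},
    {"wx": 0,"wy": 0,"wz": 0,"dx": 0,"dy": 0,"dz": -0.05,"fingers": 255},
    {"wx": 0,"wy": 0,"wz": 0,"dx": 0,"dy": 0,"dz": 0,"fingers": 255}
  ]
}}

```text
t: 10.78
tool_pos: [0.5547, -0.0601, 0.1861]
orientation: [-3.141, -0.065, -0.005]
force: [-0.2, 0.5, -1.8]
opening: 0.0252
```

```bash
python3 st.py
```

```text
10.78 [ 0.5547 -0.0601  0.1861] F [-0.17  0.48 -1.79] M [ 0.04  0.01 -0.03] op 0.0252 y [ 0.041 -0.999 -0.   ] z [ 0.003  0.    -1.   ]
```

Emit:
{"op": "send_rows", "data": {
  "series": [
    {"wx": 0,"wy": 0.002,"wz": 0,"dx": -0.05,"dy": 0,"dz": -0.06,"fingers": 255},
    {"wx": 0,"wy": 0,"wz": 0,"dx": 0,"dy": 0,"dz": -0.04,"fingers": 255},
    {"wx": 0,"wy": 0,"wz": 0,"dx": 0,"dy": 0,"dz": 0,"fingers": 255}
  ]
}}

```text
t: 11.03
tool_pos: [0.5544, -0.0601, 0.1855]
orientation: [-3.141, -0.065, -0.003]
force: [0.5, -0.2, -2.3]
opening: 0.026
```

```bash
python3 st.py
```

```text
11.03 [ 0.5544 -0.0601  0.1855] F [ 0.55 -0.19 -2.33] M [ 0.07  0.04 -0.03] op 0.026 y [ 0.041 -0.999 -0.   ] z [ 0.002  0.    -1.   ]
```

Neck is in the slot, collar at bar height, no side force. Now slide along rail B in its direction (+0.041, -1).

Emit:
{"op": "send_rows", "data": {
  "series": [
    {"wx": 0,"wy": 0,"wz": 0,"dx": 0.02,"dy": -0.5,"dz": 0.03,"fingers": 255},
    {"wx": 0,"wy": 0,"wz": 0,"dx": 0.02,"dy": -0.5,"dz": 0,"fingers": 255},
    {"wx": 0,"wy": 0,"wz": 0,"dx": 0.02,"dy": -0.5,"dz": 0,"fingers": 255},
    {"wx": 0,"wy": 0,"wz": 0,"dx": 0,"dy": 0,"dz": 0,"fingers": 255}
  ]
}}

```text
t: 11.37
tool_pos: [0.5552, -0.0766, 0.1859]
orientation: [3.141, 0.066, 0.004]
force: [-0.4, -0.4, -1.6]
opening: 0.026
```

```bash
python3 st.py;python3 -c "
from h import *
s,im=snap('wrist','w8.png');cv2.imwrite('pics/w8z.png',cv2.resize(im[130:300,240:440,::-1],None,fx=4,fy=3.5,interpolation=cv2.INTER_CUBIC))"
```

```text
11.37 [ 0.5552 -0.0766  0.1859] F [-0.4  -0.41 -1.61] M [ 0.05 -0.03  0.  ] op 0.026 y [ 0.042 -0.999  0.   ] z [ 0.002 -0.    -1.   ]
```

View pics/w8z.png

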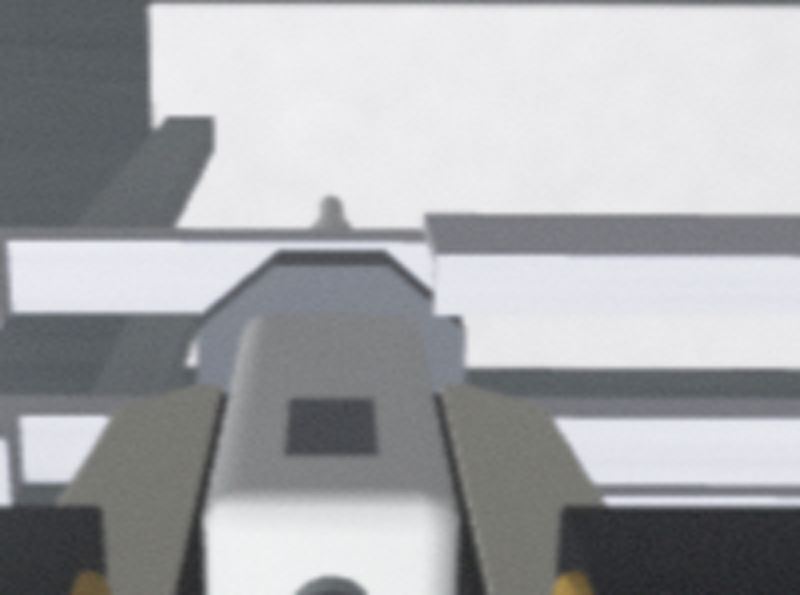

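The collar's leading corner is under the keeper lip (around (440,310) in the crop), with no force. Continuing.

Emit:
{"op": "send_rows", "data": {
  "series": [
    {"wx": 0,"wy": 0,"wz": 0,"dx": 0.02,"dy": -0.5,"dz": 0,"fingers": 255},
    {"wx": 0,"wy": 0,"wz": 0,"dx": 0.02,"dy": -0.5,"dz": 0,"fingers": 255},
    {"wx": 0,"wy": 0,"wz": 0,"dx": 0.02,"dy": -0.5,"dz": 0,"fingers": 255},
    {"wx": 0,"wy": 0,"wz": 0,"dx": 0.02,"dy": -0.5,"dz": 0,"fingers": 255},
    {"wx": 0,"wy": 0,"wz": 0,"dx": 0,"dy": 0,"dz": 0,"fingers": 255}
  ]
}}

```text
t: 11.83
tool_pos: [0.5559, -0.0986, 0.1858]
orientation: [-3.141, -0.065, -0.003]
force: [-0.3, -0.3, -2.2]
opening: 0.0258
```

```bash
python3 st.py
```

```text
11.83 [ 0.5559 -0.0986  0.1858] F [-0.31 -0.27 -2.19] M [-0.01 -0.01  0.05] op 0.0258 y [ 0.041 -0.999 -0.   ] z [ 0.002  0.    -1.   ]
```

Emit:
{"op": "send_rows", "data": {
  "series": [
    {"wx": 0,"wy": 0,"wz": 0,"dx": 0.01,"dy": -0.5,"dz": 0,"fingers": 255},
    {"wx": 0,"wy": 0,"wz": 0,"dx": 0.01,"dy": -0.5,"dz": 0,"fingers": 255},
    {"wx": 0,"wy": 0,"wz": 0,"dx": 0.01,"dy": -0.5,"dz": 0,"fingers": 255},
    {"wx": 0,"wy": 0,"wz": 0,"dx": 0.01,"dy": -0.5,"dz": 0,"fingers": 255},
    {"wx": 0,"wy": 0,"wz": 0,"dx": 0,"dy": 0,"dz": 0,"fingers": 255}
  ]
}}

```text
t: 12.25
tool_pos: [0.5563, -0.121, 0.1858]
orientation: [-3.141, -0.065, -0.003]
force: [0.1, 0.5, -3.0]
opening: 0.0259
```

```bash
python3 st.py
```

```text
12.25 [ 0.5563 -0.121   0.1858] F [ 0.1   0.48 -3.05] M [ 0.08 -0.   -0.03] op 0.0259 y [ 0.041 -0.999  0.   ] z [ 0.002  0.    -1.   ]
```

Emit:
{"op": "send_rows", "data": {
  "series": [
    {"wx": 0,"wy": 0,"wz": 0,"dx": 0.01,"dy": -0.4,"dz": 0,"fingers": 255},
    {"wx": 0,"wy": 0,"wz": 0,"dx": 0.01,"dy": -0.4,"dz": 0,"fingers": 255},
    {"wx": 0,"wy": 0,"wz": 0,"dx": 0.01,"dy": -0.3,"dz": 0,"fingers": 255},
    {"wx": 0,"wy": 0,"wz": 0,"dx": 0.01,"dy": -0.3,"dz": 0,"fingers": 255},
    {"wx": 0,"wy": 0,"wz": 0,"dx": 0,"dy": 0,"dz": 0,"fingers": 255}
  ]
}}

```text
t: 12.67
tool_pos: [0.5568, -0.1367, 0.1857]
orientation: [-3.141, -0.064, -0.003]
force: [0.7, -0.4, -2.9]
opening: 0.0257
```

```bash
python3 st.py;python3 -c "
from h import *
s,im=snap('wrist','w9.png');cv2.imwrite('pics/w9z.png',cv2.resize(im[130:300,240:440,::-1],None,fx=4,fy=3.5,interpolation=cv2.INTER_CUBIC))"
```

```text
12.67 [ 0.5568 -0.1367  0.1857] F [ 0.71 -0.45 -2.87] M [0.02 0.06 0.01] op 0.0257 y [ 0.041 -0.999 -0.   ] z [ 0.002  0.    -1.   ]
```

View pics/w9z.png

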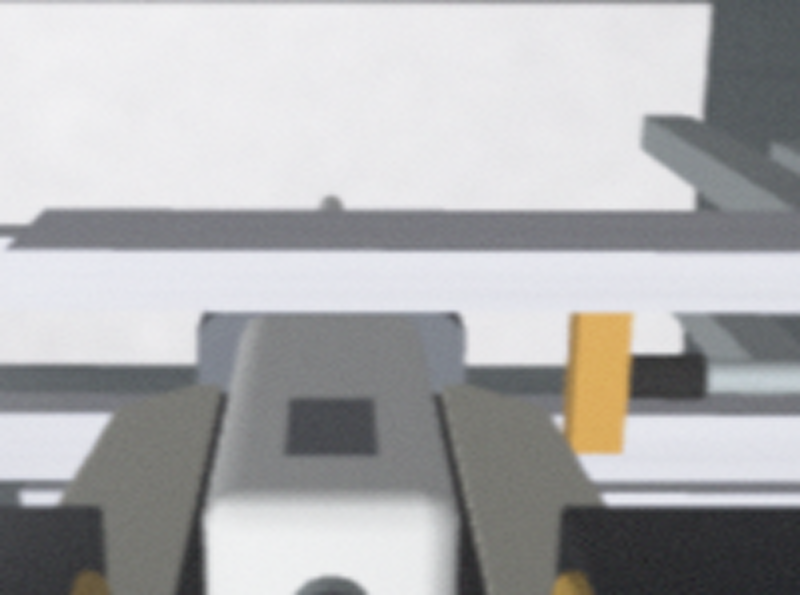

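Gap from collar (463) to brass (570) is about 16 mm, so contact is expected near y ≈ -0.153.

Emit:
{"op": "send_rows", "data": {
  "series": [
    {"wx": 0,"wy": 0,"wz": 0,"dx": 0.01,"dy": -0.3,"dz": 0,"fingers": 255},
    {"wx": 0,"wy": 0,"wz": 0,"dx": 0.01,"dy": -0.3,"dz": 0,"fingers": 255},
    {"wx": 0,"wy": 0,"wz": 0,"dx": 0.01,"dy": -0.3,"dz": 0,"fingers": 255},
    {"wx": 0,"wy": 0,"wz": 0,"dx": 0.01,"dy": -0.15,"dz": 0,"fingers": 255},
    {"wx": 0,"wy": 0,"wz": 0,"dx": 0,"dy": 0,"dz": 0,"fingers": 255}
  ]
}}

```text
t: 13.13
tool_pos: [0.5572, -0.1475, 0.1857]
orientation: [-3.14, -0.065, -0.003]
force: [-0.0, 0.4, -2.1]
opening: 0.0259
```

Emit:
{"op": "send_rows", "data": {
  "series": [
    {"wx": 0,"wy": 0,"wz": 0,"dx": 0.0,"dy": -0.1,"dz": 0,"fingers": 255},
    {"wx": 0,"wy": 0,"wz": 0,"dx": 0.0,"dy": -0.1,"dz": 0,"fingers": 255},
    {"wx": 0,"wy": 0,"wz": 0,"dx": 0,"dy": 0,"dz": 0,"fingers": 255}
  ]
}}

```text
t: 13.38
tool_pos: [0.5572, -0.1498, 0.1857]
orientation: [-3.14, -0.065, -0.003]
force: [-0.3, 0.1, -1.4]
opening: 0.0258
```

```bash
python3 st.py
```

```text
13.38 [ 0.5572 -0.1498  0.1857] F [-0.29  0.05 -1.36] M [-0.02  0.04 -0.06] op 0.0258 y [ 0.041 -0.999 -0.001] z [ 0.002  0.001 -1.   ]
```

Emit:
{"op": "send_rows", "data": {
  "series": [
    {"wx": 0,"wy": 0,"wz": 0,"dx": 0.0,"dy": -0.1,"dz": 0,"fingers": 255},
    {"wx": 0,"wy": 0,"wz": 0,"dx": 0.0,"dy": -0.1,"dz": 0,"fingers": 255},
    {"wx": 0,"wy": 0,"wz": 0,"dx": 0.0,"dy": -0.1,"dz": 0,"fingers": 255}
  ]
}}

```text
t: 13.63
tool_pos: [0.5572, -0.1527, 0.1857]
orientation: [-3.14, -0.066, -0.003]
force: [0.7, 0.1, -1.9]
opening: 0.026
```

Emit:
{"op": "send_rows", "data": {
  "series": [
    {"wx": 0,"wy": 0,"wz": 0,"dx": 0.0,"dy": -0.1,"dz": 0,"fingers": 255}
  ]
}}

```text
t: 13.72
tool_pos: [0.5573, -0.1536, 0.1857]
orientation: [-3.14, -0.066, -0.003]
force: [-0.5, 2.1, -2.0]
opening: 0.0254
```

```bash
python3 st.py
```

```text
13.72 [ 0.5573 -0.1536  0.1857] F [-0.52  2.1  -1.96] M [ 0.61 -0.03  0.01] op 0.0254 y [ 0.042 -0.999 -0.001] z [ 0.002  0.001 -1.   ]
```

Touch: Fy 2.1 N and a moment rise at y ≈ -0.1535. Pushing slowly.

Emit:
{"op": "send_rows", "data": {
  "series": [
    {"wx": 0,"wy": 0,"wz": 0,"dx": 0.0,"dy": -0.1,"dz": 0,"fingers": 255}
  ]
}}

```text
t: 13.8
tool_pos: [0.5572, -0.1541, 0.1857]
orientation: [-3.139, -0.066, -0.003]
force: [-0.0, 5.4, -1.1]
opening: 0.026
```

Emit:
{"op": "send_rows", "data": {
  "series": [
    {"wx": 0,"wy": 0,"wz": 0,"dx": 0.0,"dy": -0.1,"dz": 0,"fingers": 255}
  ]
}}

```text
t: 13.88
tool_pos: [0.5573, -0.1542, 0.1857]
orientation: [-3.137, -0.067, -0.003]
force: [-0.2, 5.2, -0.7]
opening: 0.0256
```

```bash
python3 st.py
```

```text
13.88 [ 0.5573 -0.1542  0.1857] F [-0.15  5.16 -0.66] M [ 1.04  0.09 -0.  ] op 0.0256 y [ 0.043 -0.999 -0.004] z [ 0.002  0.004 -1.   ]
```

Emit:
{"op": "send_rows", "data": {
  "series": [
    {"wx": -0.006,"wy": 0,"wz": 0,"dx": 0.0,"dy": -0.15,"dz": 0,"fingers": 255}
  ]
}}

```text
t: 13.97
tool_pos: [0.5573, -0.155, 0.1857]
orientation: [3.14, 0.067, 0.003]
force: [-0.2, 5.0, -1.5]
opening: 0.0259
```

```bash
python3 st.py
```

```text
13.97 [ 0.5573 -0.155   0.1857] F [-0.21  5.01 -1.53] M [ 1.12 -0.01 -0.01] op 0.0259 y [ 0.043 -0.999  0.001] z [ 0.002 -0.001 -1.   ]
```

Emit:
{"op": "send_rows", "data": {
  "series": [
    {"wx": -0.006,"wy": 0,"wz": 0,"dx": 0.0,"dy": -0.15,"dz": 0,"fingers": 255}
  ]
}}

```text
t: 14.05
tool_pos: [0.5573, -0.1559, 0.1856]
orientation: [3.135, 0.068, 0.002]
force: [0.7, 5.0, -0.9]
opening: 0.0259
```

```bash
python3 st.py
```

```text
14.05 [ 0.5573 -0.1559  0.1856] F [ 0.68  5.04 -0.9 ] M [ 1.1  -0.04 -0.03] op 0.0259 y [ 0.043 -0.999  0.006] z [ 0.002 -0.006 -1.   ]
```

Emit:
{"op": "send_rows", "data": {
  "series": [
    {"wx": 0.001,"wy": 0,"wz": 0,"dx": 0.0,"dy": -0.15,"dz": 0,"fingers": 255},
    {"wx": -0.002,"wy": 0,"wz": 0,"dx": 0.01,"dy": -0.15,"dz": 0,"fingers": 255}
  ]
}}

```text
t: 14.22
tool_pos: [0.5574, -0.1573, 0.1856]
orientation: [3.136, 0.069, 0.002]
force: [-1.6, 4.8, 0.5]
opening: 0.0258
```

```bash
python3 st.py
```

```text
14.22 [ 0.5574 -0.1573  0.1856] F [-1.62  4.76  0.5 ] M [ 1.07  0.23 -0.04] op 0.0258 y [ 0.044 -0.999  0.005] z [ 0.001 -0.005 -1.   ]
```

Emit:
{"op": "send_rows", "data": {
  "series": [
    {"wx": -0.002,"wy": 0,"wz": 0,"dx": 0.0,"dy": -0.15,"dz": 0,"fingers": 255}
  ]
}}

```text
t: 14.3
tool_pos: [0.5574, -0.1581, 0.1855]
orientation: [3.135, 0.07, 0.001]
force: [-0.5, 5.3, 0.1]
opening: 0.0256
```

```bash
python3 st.py
```

```text
14.3 [ 0.5574 -0.1581  0.1855] F [-0.53  5.28  0.05] M [ 1.12  0.05 -0.05] op 0.0256 y [ 0.045 -0.999  0.006] z [ 0.001 -0.006 -1.   ]
```

Emit:
{"op": "send_rows", "data": {
  "series": [
    {"wx": 0.001,"wy": 0,"wz": 0,"dx": 0.01,"dy": -0.15,"dz": 0.02,"fingers": 255},
    {"wx": 0.0,"wy": 0,"wz": 0,"dx": 0.0,"dy": -0.15,"dz": 0.02,"fingers": 255}
  ]
}}

```text
t: 14.47
tool_pos: [0.5574, -0.1595, 0.1856]
orientation: [3.139, 0.072, 0.0]
force: [-0.1, 6.0, -2.8]
opening: 0.026
```

```bash
python3 st.py
```

```text
14.47 [ 0.5574 -0.1595  0.1856] F [-0.06  5.96 -2.75] M [ 1.17 -0.09  0.03] op 0.026 y [ 0.046 -0.999  0.002] z [ 0.    -0.002 -1.   ]
```

Emit:
{"op": "send_rows", "data": {
  "series": [
    {"wx": 0,"wy": 0,"wz": 0,"dx": 0.01,"dy": -0.15,"dz": 0.01,"fingers": 255}
  ]
}}

```text
t: 14.55
tool_pos: [0.5575, -0.1603, 0.1856]
orientation: [3.14, 0.073, 0.0]
force: [-0.9, 4.4, 0.2]
opening: 0.0258
```

```bash
python3 st.py
```

```text
14.55 [ 0.5575 -0.1603  0.1856] F [-0.86  4.39  0.2 ] M [ 1.05  0.15 -0.01] op 0.0258 y [ 0.046 -0.999  0.001] z [ 0.    -0.001 -1.   ]
```

Emit:
{"op": "send_rows", "data": {
  "series": [
    {"wx": -0.002,"wy": 0,"wz": -0.002,"dx": 0.01,"dy": -0.15,"dz": 0.01,"fingers": 255}
  ]
}}

```text
t: 14.63
tool_pos: [0.5576, -0.1611, 0.1856]
orientation: [3.139, 0.07, -0.0]
force: [-0.1, 5.7, -0.5]
opening: 0.0258
```

```bash
python3 st.py
```

```text
14.63 [ 0.5576 -0.1611  0.1856] F [-0.08  5.66 -0.5 ] M [ 1.17  0.07 -0.08] op 0.0258 y [ 0.045 -0.999  0.002] z [-0.    -0.002 -1.   ]
```

Emit:
{"op": "send_rows", "data": {
  "series": [
    {"wx": -0.003,"wy": 0,"wz": -0.002,"dx": 0.01,"dy": -0.15,"dz": 0.01,"fingers": 255}
  ]
}}

```text
t: 14.72
tool_pos: [0.5576, -0.1613, 0.1856]
orientation: [3.138, 0.068, -0.001]
force: [-1.2, 10.1, 1.0]
opening: 0.0259
```

```bash
python3 st.py
```

```text
14.72 [ 0.5576 -0.1613  0.1856] F [-1.19 10.06  1.03] M [2.16 0.13 0.01] op 0.0259 y [ 0.043 -0.999  0.003] z [-0.001 -0.003 -1.   ]
```

The cushion is reached (Fy 10 N). Building up to about 17 N.

Emit:
{"op": "send_rows", "data": {
  "series": [
    {"wx": -0.004,"wy": 0,"wz": 0,"dx": 0.0,"dy": -0.18,"dz": 0.0,"fingers": 255}
  ]
}}

```text
t: 14.8
tool_pos: [0.5576, -0.1614, 0.1855]
orientation: [3.137, 0.069, -0.002]
force: [-0.2, 11.3, 2.0]
opening: 0.0258
```

```bash
python3 st.py
```

```text
14.8 [ 0.5576 -0.1614  0.1855] F [-0.19 11.27  1.97] M [ 2.41  0.18 -0.04] op 0.0258 y [ 0.044 -0.999  0.003] z [-0.001 -0.004 -1.   ]
```

Emit:
{"op": "send_rows", "data": {
  "series": [
    {"wx": -0.004,"wy": 0,"wz": 0,"dx": 0.0,"dy": -0.18,"dz": 0.0,"fingers": 255}
  ]
}}

```text
t: 14.88
tool_pos: [0.5576, -0.1613, 0.1855]
orientation: [3.136, 0.07, -0.002]
force: [-0.5, 10.2, 1.4]
opening: 0.0258
```

```bash
python3 st.py
```

```text
14.88 [ 0.5576 -0.1613  0.1855] F [-0.47 10.2   1.41] M [ 2.14  0.2  -0.04] op 0.0258 y [ 0.045 -0.999  0.004] z [-0.001 -0.005 -1.   ]
```

Emit:
{"op": "send_rows", "data": {
  "series": [
    {"wx": -0.004,"wy": 0,"wz": -0.001,"dx": 0.0,"dy": -0.25,"dz": 0.03,"fingers": 255}
  ]
}}

```text
t: 14.97
tool_pos: [0.5576, -0.1614, 0.1856]
orientation: [3.136, 0.071, -0.003]
force: [0.4, 13.0, -0.9]
opening: 0.0259
```

```bash
python3 st.py
```

```text
14.97 [ 0.5576 -0.1614  0.1856] F [ 0.43 13.04 -0.92] M [2.84 0.02 0.  ] op 0.0259 y [ 0.045 -0.999  0.005] z [-0.002 -0.005 -1.   ]
```

Emit:
{"op": "send_rows", "data": {
  "series": [
    {"wx": -0.004,"wy": 0,"wz": -0.001,"dx": 0.0,"dy": -0.25,"dz": 0.03,"fingers": 255}
  ]
}}

```text
t: 15.05
tool_pos: [0.5576, -0.1614, 0.1856]
orientation: [3.136, 0.071, -0.004]
force: [-0.5, 13.0, -0.6]
opening: 0.0259
```

```bash
python3 st.py
```

```text
15.05 [ 0.5576 -0.1614  0.1856] F [-0.47 12.98 -0.6 ] M [ 2.6  -0.02 -0.03] op 0.0259 y [ 0.045 -0.999  0.004] z [-0.002 -0.005 -1.   ]
```

Emit:
{"op": "send_rows", "data": {
  "series": [
    {"wx": -0.005,"wy": 0,"wz": -0.001,"dx": 0.0,"dy": -0.33,"dz": 0.03,"fingers": 255}
  ]
}}

```text
t: 15.13
tool_pos: [0.5576, -0.1615, 0.1855]
orientation: [3.137, 0.072, -0.005]
force: [-1.3, 16.7, 2.3]
opening: 0.0258
```

Emit:
{"op": "send_rows", "data": {
  "series": [
    {"wx": -0.005,"wy": 0,"wz": -0.001,"dx": 0.0,"dy": -0.33,"dz": 0.03,"fingers": 255}
  ]
}}

```text
t: 15.22
tool_pos: [0.5576, -0.1615, 0.1856]
orientation: [3.137, 0.073, -0.006]
force: [-1.0, 15.2, 1.3]
opening: 0.0256
```

```bash
python3 st.py
```

```text
15.22 [ 0.5576 -0.1615  0.1856] F [-1.03 15.19  1.31] M [ 3.26  0.14 -0.05] op 0.0256 y [ 0.047 -0.999  0.004] z [-0.004 -0.004 -1.   ]
```

Emit:
{"op": "send_rows", "data": {
  "series": [
    {"wx": -0.005,"wy": -0.001,"wz": -0.002,"dx": 0.0,"dy": -0.36,"dz": 0.03,"fingers": 255},
    {"wx": -0.005,"wy": -0.001,"wz": -0.002,"dx": 0.0,"dy": -0.36,"dz": 0.03,"fingers": 255}
  ]
}}

```text
t: 15.38
tool_pos: [0.5576, -0.1616, 0.1856]
orientation: [3.138, 0.073, -0.005]
force: [-0.3, 15.3, 1.1]
opening: 0.0261
```

```bash
python3 st.py
```

```text
15.38 [ 0.5576 -0.1616  0.1856] F [-0.26 15.29  1.08] M [ 3.47  0.18 -0.06] op 0.0261 y [ 0.046 -0.999  0.002] z [-0.003 -0.002 -1.   ]
```

Emit:
{"op": "send_rows", "data": {
  "series": [
    {"wx": -0.005,"wy": -0.001,"wz": -0.001,"dx": 0.0,"dy": -0.36,"dz": 0.03,"fingers": 255},
    {"wx": -0.005,"wy": -0.001,"wz": -0.001,"dx": 0.0,"dy": -0.36,"dz": 0.03,"fingers": 255},
    {"wx": -0.005,"wy": -0.001,"wz": -0.001,"dx": 0.0,"dy": -0.36,"dz": 0.03,"fingers": 255},
    {"wx": -0.005,"wy": -0.001,"wz": -0.001,"dx": 0.0,"dy": -0.36,"dz": 0.03,"fingers": 255}
  ]
}}

```text
t: 15.72
tool_pos: [0.5575, -0.1617, 0.1856]
orientation: [-3.14, -0.079, 0.003]
force: [-0.8, 15.8, 2.3]
opening: 0.0257
```

```bash
python3 st.py
```

```text
15.72 [ 0.5575 -0.1617  0.1856] F [-0.84 15.75  2.27] M [ 3.34  0.2  -0.09] op 0.0257 y [ 0.05  -0.999 -0.   ] z [-0.002  0.    -1.   ]
```

Emit:
{"op": "send_rows", "data": {
  "series": [
    {"wx": -0.005,"wy": -0.001,"wz": -0.001,"dx": 0.0,"dy": -0.36,"dz": 0.03,"fingers": 255},
    {"wx": -0.005,"wy": -0.001,"wz": -0.001,"dx": 0.0,"dy": -0.36,"dz": 0.03,"fingers": 255},
    {"wx": -0.005,"wy": -0.001,"wz": -0.001,"dx": 0.0,"dy": -0.36,"dz": 0.03,"fingers": 255}
  ]
}}

```text
t: 15.97
tool_pos: [0.5574, -0.1617, 0.1856]
orientation: [-3.138, -0.083, 0.002]
force: [-0.8, 16.0, 1.6]
opening: 0.0259
```

```bash
python3 st.py
```

```text
15.97 [ 0.5574 -0.1617  0.1856] F [-0.8  16.    1.56] M [ 3.33  0.22 -0.03] op 0.0259 y [ 0.053 -0.999 -0.003] z [-0.002  0.003 -1.   ]
```

Held at 15-16 N for over 0.7 s. Relax and open.

Emit:
{"op": "send_rows", "data": {
  "series": [
    {"wx": -0.003,"wy": 0,"wz": 0,"dx": 0,"dy": -0.15,"dz": 0,"fingers": 255},
    {"wx": -0.001,"wy": 0,"wz": 0,"dx": 0,"dy": -0.05,"dz": 0,"fingers": 255}
  ]
}}

```text
t: 16.13
tool_pos: [0.5574, -0.1611, 0.1856]
orientation: [-3.139, -0.086, 0.003]
force: [-1.4, 2.1, -0.5]
opening: 0.0255
```

```bash
python3 st.py
```

```text
16.13 [ 0.5574 -0.1611  0.1856] F [-1.37  2.08 -0.48] M [ 0.36  0.13 -0.02] op 0.0255 y [ 0.055 -0.998 -0.002] z [-0.002  0.002 -1.   ]
```

Emit:
{"op": "send_rows", "data": {
  "series": [
    {"wx": 0,"wy": 0,"wz": 0,"dx": 0,"dy": 0,"dz": 0,"fingers": 200},
    {"wx": 0,"wy": 0,"wz": 0,"dx": 0,"dy": 0,"dz": 0,"fingers": 150},
    {"wx": 0,"wy": 0,"wz": 0,"dx": 0,"dy": 0,"dz": 0,"fingers": 100},
    {"wx": 0,"wy": 0,"wz": 0,"dx": 0,"dy": 0,"dz": 0,"fingers": 70},
    {"wx": 0,"wy": 0,"wz": 0,"dx": 0,"dy": 0,"dz": 0,"fingers": 70},
    {"wx": 0,"wy": 0,"wz": 0,"dx": 0,"dy": 0,"dz": 0,"fingers": 70}
  ]
}}

```text
t: 16.63
tool_pos: [0.5582, -0.1638, 0.1869]
orientation: [3.137, 0.084, 0.0]
force: [-0.5, 0.0, 0.3]
opening: 0.0545
```

```bash
python3 st.py;python3 -c "
from h import *
s,im=snap('wrist','w10.png');cv2.imwrite('pics/w10z.png',cv2.resize(im[130:320,240:440,::-1],None,fx=4,fy=3.1,interpolation=cv2.INTER_CUBIC))"
```

```text
16.63 [ 0.5582 -0.1638  0.1869] F [-0.47  0.02  0.25] M [0.03 0.02 0.05] op 0.0545 y [ 0.054 -0.999  0.003] z [ 0.    -0.003 -1.   ]
```

View pics/w10z.png

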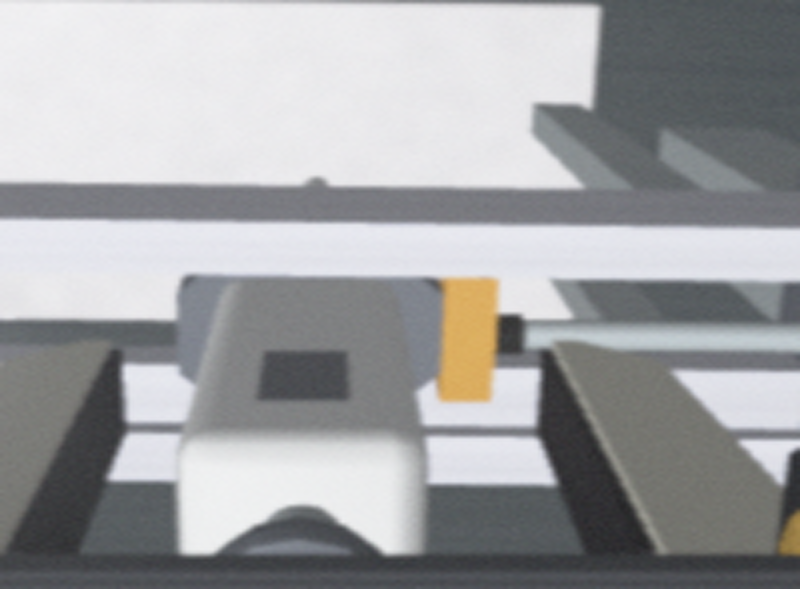

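The pipette stands upright, collar against the brass block at (440,330), and both fingers are clear. Centre and retreat upward.

Emit:
{"op": "send_rows", "data": {
  "series": [
    {"wx": 0,"wy": 0,"wz": 0,"dx": 0,"dy": 0.2,"dz": 0.3,"fingers": 60},
    {"wx": 0,"wy": 0,"wz": 0,"dx": 0,"dy": 0,"dz": 0.8,"fingers": 60},
    {"wx": 0,"wy": 0,"wz": 0,"dx": 0,"dy": 0,"dz": 1.0,"fingers": 60},
    {"wx": 0,"wy": 0,"wz": 0,"dx": 0,"dy": 0,"dz": 1.0,"fingers": 60},
    {"wx": 0,"wy": 0,"wz": 0,"dx": 0,"dy": 0,"dz": 0,"fingers": 60}
  ]
}}

```text
t: 17.1
tool_pos: [0.558, -0.1619, 0.2214]
orientation: [3.137, 0.084, 0.001]
force: [0.1, 0.6, 0.3]
opening: 0.071
```

```bash
python3 st.py
```

```text
17.1 [ 0.558  -0.1619  0.2214] F [0.09 0.63 0.3 ] M [-0.02 -0.06  0.03] op 0.071 y [ 0.053 -0.999  0.003] z [ 0.    -0.003 -1.   ]
```

Emit:
{"op": "send_rows", "data": {
  "series": [
    {"wx": 0,"wy": 0,"wz": 0,"dx": 0,"dy": 0,"dz": 1.0,"fingers": 60},
    {"wx": 0,"wy": 0,"wz": 0,"dx": 0,"dy": 0,"dz": 1.5,"fingers": 60},
    {"wx": 0,"wy": 0,"wz": 0,"dx": 0,"dy": 0,"dz": 1.5,"fingers": 60},
    {"wx": 0,"wy": 0,"wz": 0,"dx": 0,"dy": 0,"dz": 1.5,"fingers": 60},
    {"wx": 0,"wy": 0,"wz": 0,"dx": 0,"dy": 0,"dz": 1.5,"fingers": 60},
    {"wx": 0,"wy": 0,"wz": 0,"dx": 0,"dy": 0,"dz": 1.5,"fingers": 60},
    {"wx": 0,"wy": 0,"wz": 0,"dx": -2,"dy": 0,"dz": 1,"fingers": 60},
    {"wx": 0,"wy": 0,"wz": 0,"dx": -3,"dy": 0,"dz": 0,"fingers": 60},
    {"wx": 0,"wy": 0,"wz": 0,"dx": -3,"dy": 0,"dz": 0,"fingers": 60},
    {"wx": 0,"wy": 0,"wz": 0,"dx": -2,"dy": 0,"dz": 0,"fingers": 60},
    {"wx": 0,"wy": 0,"wz": 0,"dx": 0,"dy": 0,"dz": 0,"fingers": 60},
    {"wx": 0,"wy": 0,"wz": 0,"dx": 0,"dy": 0,"dz": 0,"fingers": 60}
  ]
}}

```text
t: 18.1
tool_pos: [0.4553, -0.1617, 0.3317]
orientation: [3.133, 0.085, 0.014]
force: [0.7, 0.1, -0.1]
opening: 0.0711
```

```bash
python3 st.py;python3 -c "
from h import *
s,im=snap('wrist','w11.png')
s,im=snap('side','s11.png');cv2.imwrite('pics/s11z.png',cv2.resize(im[80:290,200:400,::-1],None,fx=2.8,fy=2.8,interpolation=cv2.INTER_CUBIC))"
```

```text
18.1 [ 0.4553 -0.1617  0.3317] F [ 0.74  0.11 -0.08] M [ 0.01 -0.05 -0.06] op 0.0711 y [ 0.054 -0.998  0.008] z [ 0.009 -0.008 -1.   ]
```

View pics/w11.png

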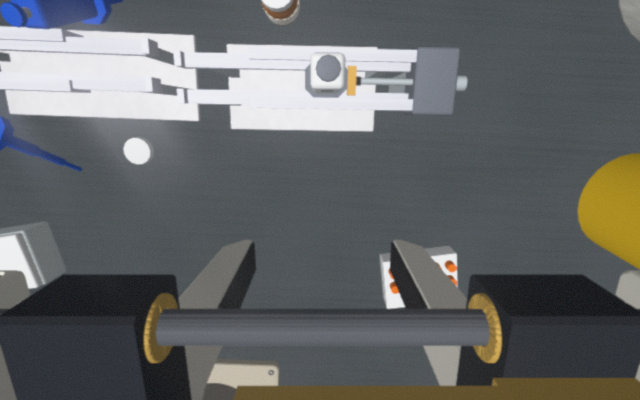

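View pics/s11z.png

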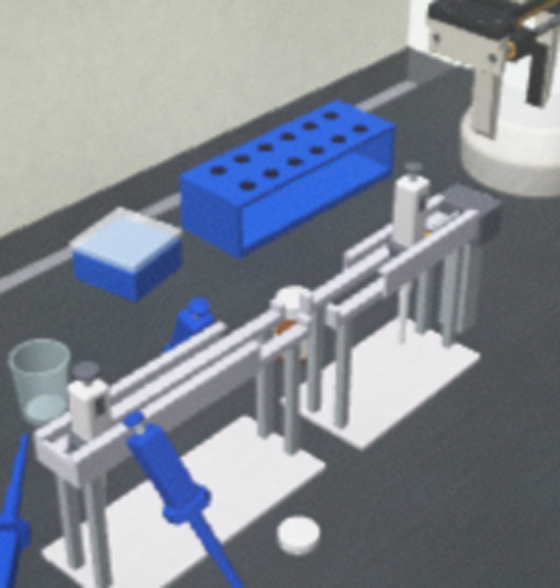

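Run:
```python
from h import *
s=robot.read_state();C=cam("wrist",s)
im=cv2.imread("pics/w11.png")
hsv=cv2.cvtColor(im,cv2.COLOR_BGR2HSV);m=cv2.inRange(hsv,(10,90,100),(30,255,255))[55:105,330:380]
ys,xs=np.nonzero(m);print(xs.min()+330,xs.max()+330,ys.min()+55,ys.max()+55)
u0,u1=xs.min()+330,xs.max()+331;v=(ys.min()+ys.max())/2+55
a=onz(C,u0,v,.163);b=onz(C,u1,v,.163);print("now",a,b)
# before, w1/w6: poses
for f,p,o in [("w6",[0.5498,-0.0599,0.3155],[3.14,0.068,-0.007])]:
    im=cv2.imread(f"pics/{f}.png");hsv=cv2.cvtColor(im,cv2.COLOR_BGR2HSV);m=cv2.inRange(hsv,(10,90,100),(30,255,255))[150:210,425:470]
    ys,xs=np.nonzero(m);C2=cam("wrist",dict(tool_pos=np.array(p),orientation=np.array(o)))
    v=(ys.min()+ys.max())/2+150;print(f,onz(C2,xs.min()+425,v,.163),onz(C2,xs.max()+426,v,.163))
print("knob",onz(C,327,67,.256), "housing edge",onz(C,414,82,.166),onz(C,458,80,.166))
```

```text
347 356 66 94
now [ 0.55838509 -0.17962012  0.163     ] [ 0.5589108  -0.18881956  0.163     ]
w6 [ 0.55962481 -0.16797766  0.163     ] [ 0.56013557 -0.1793369   0.163     ]
knob [ 0.55786763 -0.15935212  0.256     ] housing edge [ 0.55991009 -0.24077619  0.166     ] [ 0.56392675 -0.28079551  0.166     ]
```

```bash
python3 -c "
from plant import robot
print(robot.close_job(), robot.read_state()['t'])"
```

```text
the job is handed in; nothing more can be done
the job is handed in; nothing more can be done
```

The tall pipette now hangs released on rail B with its collar against the charging contact, and I handed the job in at about 18 s of the 61 s allowed. No verdict was reported.

**What I did:**
- I gripped the pipette on its y flats and slid it along rail A to the end stop, which I felt at about 1 N.
- I lifted it clear of the stops and set it into rail B's loading bay without any noticeable side force.
- I slid it under the keeper lips and met the contact at y ≈ -0.1535. The contact moved under about 5 N until the push rose at its end.
- I held it pressed home at 15 to 16.7 N for about 0.8 s, relaxed, opened the fingers and moved the arm clear.

**What the last checks showed:**
- **Pipette:** the pictures show it upright, with the collar on the bars and touching the brass block.
- **Contact travel:** by arm position, the contact was pushed about 8 mm and the tool came back about 0.6 mm when I relaxed. The cameras put its travel at 9.5 to 11.5 mm, more than the 8 mm possible. I put that down to calibration and edge-picking error, but it means the camera does not confirm the exact travel.
- **Forces:** wrist readings stayed below 17 N throughout. They were sampled between moves, so short peaks could have been missed.

**What went differently than planned:**
- Three blue look-alike pipettes standing on the bench toppled in the first two seconds, before the arm came near them. Two ended up leaning on rail A. I did not touch them.
- The first descent drifted 16 mm along the rail. I saw this in the wrist camera and corrected it before gripping.
- I saw no movement of the short pipette or the listed bystanders in the pictures, but I did not measure them at the end.

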